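# Fit the ringed roller to the slab marker

## Robot

A 7-joint arm with a two-finger parallel gripper is mounted at the origin on the work surface. World frame = base frame: x ahead of the robot, y to its left, z up, the work surface at z = 0. Lengths are in m, angles in degrees, forces in N, time in s.
With the tool pointing down it reaches from about 0.425 to 0.95 m from the base axis. Payload 4.7 kg.
Tool frame: the origin (TCP) lies midway between the tips of the shut fingers; the grasp point (between the pads) lies 19 mm behind it; z points along the fingers, y is the direction in which the jaws open and shut (so a half turn about z gives the same grasp; the last joint's range is limited). The gripper opens to 85 mm and grips with 20 to 120 N. Pads are 22 mm wide; open, the fingers measure 114 mm over their backs; the gripper's body (76 mm by 85 mm) begins 54 mm behind the grasp point. The pads swing forward as they close: fully open they stand 13 mm farther back than shut.
Start: joints at [-68.405, 26.849, -2.785, 87.806, 1.381, 65.374, -4.715], TCP at [0.266, 0.62, 0.231] pointing down, gripper open.
Joint ranges: [-148.3, 148.3], [-19.14, 114.17], [-79.39, 73.82], [5.75, 140.21], [-59.74, 239.74], [12.07, 113.84], [-152.46, 152.46]. Speed limits (degrees/s): [147.25, 147.25, 180, 180, 180, 180, 180].

## Interface

Orientations are given as a 3x3 rotation matrix whose columns are the frame's x, y, z axes.
In Python, from workcell import ctrl gives the robot as it stands.
- The arm moves only by the tool apply_moves, never from a script. Its argument "commands" is a list of rows, each an object with "travel": the shift along the world's x, y, z in mm, a list of three; "rot": the turn, a rotation vector about the world's x, y, z in rad, a list of three; "claw": the opening, from 0 (shut) to 1 (fully open). In form: [{"travel": [dx, dy, dz], "rot": [wx, wy, wz], "claw": claw}, ...]. A call has exactly 8 rows; each row shifts and turns the pose as measured when the row begins; what a row does not reach is not made up. A row lasts 1/12 s, in which the tool goes at most 41.7 mm and 7.16 degrees, less where a joint would pass 70% of its speed; a pose out of reach is approached as far as the arm can. A call with a gripper value outside its range is refused whole. The fingers move at their own pace and stop on an object; "grip_force" is the grip in N (left out, the last holds). Time passes only in rows, so rows that do not move let the fingers close, or fill a call up. It gives the time, the measured TCP pose, the force and the opening at its end, in the units of the state.
- ctrl.get_obs(): the state, without advancing time (a new reading comes with each control period).
- ctrl.camera(name): name is "scene" or "top" or "wrist"; returns a dict with "frame" (400x640x3 uint8, blue, green, red), "range_z" (400x640 float32, m along the optical axis (not along the pixel's ray), 0 where there is no reading), "fx", "fy", "cx", "cy" (pixels), "dist_coeffs" ([k1, k2, p1, p2, k3] as OpenCV has them; the pictures are not rectified), "rvec" (rotation vector, rad) and "tvec" (3), from world to camera coordinates, as OpenCV has them. Camera axes: x right, y down, z forward; pixel columns grow to the right and rows downward; lengths in m; the calibration is good to about 2 mm. A picture is of the moment at which its call begins.
- ctrl.sign_off(): hands the job in, once; it reports no verdict.
Trained networks look in the newest picture that a camera, given by its name, has taken for a name from the list of things; names that differ only in an ending like _2 or _b are one class to them, and where a whole thing is asked for, a point or a joint stands for the part that bears it (a point fixed in the world has none). Each returns a list of dicts, best first, with "confidence" (0 to 1); they miss things now and then, are a little off and sometimes report something else, mostly with a low value. They report only what shows in the picture. A call takes as long as a camera call. They do not tell look-alikes from the thing itself.
- ctrl.search_frame(camera, target): "bbox" ([left, top, right, bottom] as shares, 0 to 1, of the picture: columns of its width, rows of its height, round what is visible of it).
- ctrl.cut_out(camera, target): "region" (400x640 bool, what is visible of it) and "bbox" ([left, top, right, bottom] as shares, 0 to 1, of the picture: columns of its width, rows of its height, round what is visible of it).
The state is a dict: "time_s": time; "q": joint angles; "qd": joint speeds; "tau": joint torques, N m; "tool_pos": TCP position; "ee_rot": TCP orientation; "ft_force": force on the tool from outside, world axes, zero at the start; "moment": the same for the moment, N m; "opening": finger opening in m.
Only numpy, scipy, OpenCV 4.12 (cv2) and the standard library are available. Lean on these libraries where they do the work, as an engineer would, in place of code of your own. Each camera call takes 0.05 s, during which the arm holds its last target.

## Task

Turn the revolving rack until the ringed roller faces the middle of the opening in its wire guard and let the rack come to rest there; then lift that roller out through the opening and press it (do not drop it) down into the slab marker until both spring clips have snapped over its ends and it lies level and fully home, and let go. Leave the other three rollers in their pockets, and do not shove or knock over the other things on the table.

Things in the scene. Friction and masses are not known exactly. Their poses are not given: they have to be found in the camera images.
- ringed_roller: the wanted roller: white plastic body 100 mm long cut into a row of ten narrow rings, 36 mm diameter (grip it round the middle like a 36 mm cylinder); at each end a steel journal 20 mm in diameter and 20 mm long, its last 4 mm chamfered to 6 mm diameter. 140 mm overall, about 0.16 kg. Origin in the middle of its axis, which is its y axis. Starts in a pocket of the rack
- plain_roller: smooth white roller, same outer size and ends as the ringed roller; origin in the middle of its axis, which is its y axis
- fluted_roller: white roller with ten ribs running lengthwise, same outer size and ends as the ringed roller; origin in the middle of its axis, which is its y axis
- banded_roller: white roller with three wide bands (ends and middle) and two wide deep grooves, same outer size and ends as the ringed roller; origin in the middle of its axis, which is its y axis
- rack_base: fixed steel foot and wire guard of the revolving rack. Origin on the table on the turning axis. Its -x axis points through the middle of the guard's opening, roughly towards the arm. The guard is a grid of 5 mm wires 110 mm above the table, 84 to 150 mm from the axis, everywhere but 65 degrees either side of -x; posts 152 mm from the axis
- rack: turning disc, 280 mm wide, top at 25 mm, origin on the table on its axis. Pockets on its -x, -y, +x, +y axes: two V saddles each hold a roller level by its journals, square to the radius, its axis 100 mm from the centre and 80 mm above the table, free below. Centre: round black knob 45 mm across, 85 to 112 mm above the table, turns the disc endlessly either way; it stays where left (0.1 N m)
- marker: fixed slab marker: grey base plate 170 (x) x 210 (y) mm, 18 mm high, steel bed 30 mm high, two steel V saddles for a roller's journals 58 mm either side of the middle along y. Origin on the table under its middle. A seated roller lies along the y axis, either way round, its axis 75 mm above the table. Outside each saddle stands a sprung leaf clip
- marker_seat (a point): where the middle of the roller's axis lies when fully home in the marker, 75 mm above the table; axes as the marker's
- clip_left (a joint): sprung leaf clip at the marker's +y end; rad, 0 closed, grows outward to 0.2. Its rounded lip, 85 mm above the table, overhangs a seated roller's end by 3 mm; flared lead-in up to 101 mm. A roller pushed straight down meets the lips 19 mm above its seat, spreads each clip about 0.045 rad (7 to 16 N in all, hardest 8 to 15 mm above the seat), then they snap over its ends
- clip_right (a joint): the like clip at the marker's -y end; 0 closed, grows as it is pushed outward
- sugar_jar: glass jar with a steel lid, 64 mm across, 130 mm tall, standing; origin at the centre of its underside
- cup: steel cup, 72 mm across, 80 mm tall; origin at the centre of its underside
- scraper: flat dough scraper with a wooden grip, 75 x 130 mm, 14 mm high, lying flat in front of the arm; origin under its centre
- brush: pastry brush lying on the table; origin under its middle
- spatula: spatula lying on the table; origin under its middle
Mind the look-alikes: they are no part of the job. Leave any orange look-alike of the ringed_roller alone.

How it is judged (in metres and radians):
On the way, in this order (a step that is already met when the one before it is completed fails the run):
1. the rack is turned and at rest with the ringed roller, in its pocket, facing the middle of the guard's opening (within about 0.3 rad) (x of ringed_roller in the frame of rack_base below -0.085 m and y of ringed_roller in the frame of rack_base between -0.03 and 0.03 m and z of ringed_roller in the frame of rack_base between 0.07 and 0.09 m and linear speed of ringed_roller below 0.01 m/s), for 0.2 s.
2. the ringed roller is lifted out of the rack (its axis more than 130 mm above the table) (height (world z) of ringed_roller above 0.13 m), for 0.1 s.
3. the hand is still on the roller (fingers touching it) as it goes down between the clips, its axis less than 14 mm above the seat (z of ringed_roller in the frame of marker_seat between -0.003 and 0.014 m and x of ringed_roller in the frame of marker_seat between -0.008 and 0.008 m and y of ringed_roller in the frame of marker_seat between -0.008 and 0.008 m and contact force between the fingers and ringed_roller above 1 N), for 0.05 s.
At the end, for the whole second after the job is handed in: the ringed roller rests in the marker's saddles: the middle of its axis within 3 mm of the seat across and in height and 4 mm along, parallel to the marker's y axis within 0.04 rad, both clips closed over its ends (under 0.02 rad) and the roller at rest (x of ringed_roller in the frame of marker_seat between -0.003 and 0.003 m and y of ringed_roller in the frame of marker_seat between -0.004 and 0.004 m and z of ringed_roller in the frame of marker_seat between -0.003 and 0.003 m and angle between the y axis of ringed_roller and the y axis of marker_seat, either way round below 0.04 rad and value of joint each of clip_left, clip_right below 0.02 rad and linear speed of ringed_roller below 0.01 m/s); the robot touches nothing.
It fails at once if the plain roller leaves its pocket in the rack (z of plain_roller in the frame of rack above 0.095 m or z of plain_roller in the frame of rack below 0.065 m or horizontal distance between plain_roller and rack above 0.115 m or horizontal distance between plain_roller and rack below 0.085 m).
It fails at once if the fluted roller leaves its pocket in the rack (z of fluted_roller in the frame of rack above 0.095 m or z of fluted_roller in the frame of rack below 0.065 m or horizontal distance between fluted_roller and rack above 0.115 m or horizontal distance between fluted_roller and rack below 0.085 m).
It fails at once if the banded roller leaves its pocket in the rack (z of banded_roller in the frame of rack above 0.095 m or z of banded_roller in the frame of rack below 0.065 m or horizontal distance between banded_roller and rack above 0.115 m or horizontal distance between banded_roller and rack below 0.085 m).
It fails at once if a bystander is knocked over or shoved more than 40 mm (distance of any of sugar_jar, cup, scraper, brush, spatula from where it was at the start of the episode above 0.04 m or angle between any of sugar_jar, cup's own z axis and vertical above 0.5 rad).
It also fails if it takes over 66 s, if anything falls off the work surface, if the arm or the gripper's body presses on something with over 40 N, if the wrist force passes 120 N, or if a joint passes its speed limit or range.

## Working session

There is one attempt and no reset: what is moved stays moved. The work goes in short steps, Python scripts to look and compute and a tool call to move; the robot and the scene stay as the last step left them, time stands still between calls to the robot, and variables do not carry over. Pictures are saved under pics/ and viewed, and the job is handed in when it is done.

Besides the shell and the picture viewer there is one more tool, called as name(argument=value, ...) on one line, values as JSON. apply_moves: Moves the arm, as the interface text tells. Its arguments: {"type":"object","properties":{"commands":{"type":"array"},"grip_force":{"type":"number"}},"required":["commands"]}

```bash
ls; mkdir -p pics; cat > h.py <<'E'
import numpy as np, cv2
from workcell import ctrl
def cam(n):
    c=ctrl.camera(n); c['K']=np.array([[c['fx'],0,c['cx']],[0,c['fy'],c['cy']],[0,0,1]]); c['R']=cv2.Rodrigues(np.array(c['rvec'],float))[0]; c['t']=np.array(c['tvec'],float).reshape(3); c['d']=np.array(c['dist_coeffs'],float); return c
def world(c,uv,z=None):
    uv=np.atleast_2d(np.array(uv,float)); n=cv2.undistortPoints(uv.reshape(-1,1,2),c['K'],c['d']).reshape(-1,2)
    if z is None: z=np.array([c['range_z'][int(round(v)),int(round(u))] for u,v in uv])
    p=np.c_[n,np.ones(len(n))]*np.array(z).reshape(-1,1)
    return (p-c['t'])@c['R']
def atz(c,uv,h):
    uv=np.atleast_2d(np.array(uv,float)); n=cv2.undistortPoints(uv.reshape(-1,1,2),c['K'],c['d']).reshape(-1,2)
    d=np.c_[n,np.ones(len(n))]@c['R']; o=-c['R'].T@c['t']
    return o+d*((h-o[2])/d[:,2])[:,None]
def cloud(c):
    v,u=np.mgrid[0:400,0:640]; uv=np.c_[u.ravel(),v.ravel()].astype(float)
    z=c['range_z'].ravel(); return world(c,uv,z).reshape(400,640,3), c['range_z']>0
def proj(c,P):
    return cv2.projectPoints(np.array(P,float).reshape(-1,1,3),np.array(c['rvec'],float),c['t'],c['K'],c['d'])[0].reshape(-1,2)
E
python3 - <<'E'
from h import *
print({k:v for k,v in ctrl.get_obs().items()})
for n in['scene','top','wrist']:
    c=cam(n); cv2.imwrite(f'pics/{n}0.png',c['frame']); print(n,-c['R'].T@c['t'],c['fx'])
    np.savez(f'pics/{n}0.npz',**{k:c[k] for k in['range_z','fx','fy','cx','cy','K','R','t','d','rvec']})
E
```

```text
pics
{'time_s': 0.0, 'q': array([-68.40487891,  26.89915775,  -2.78575125,  87.87190031,
         1.38108911,  65.37362467,  -4.71549341]), 'qd': array([ 0.01736302,  0.02456465, -0.06430741,  0.00607957,  0.02902307,
        0.0252432 ,  0.14642087]), 'tau': array([ 6.12283361e-05, -5.10300386e+01, -4.69482760e-02, -2.37720573e+01,
        1.05894721e-02,  7.25206148e-03,  9.78985042e-06]), 'tool_pos': array([0.26621674, 0.61967373, 0.23025317]), 'ee_rot': array([[-9.18806107e-01,  3.94708545e-01, -7.08384089e-04],
       [ 3.94709176e-01,  9.18804336e-01, -1.80531443e-03],
       [-6.17066576e-05, -1.93833962e-03, -9.99998120e-01]]), 'ft_force': array([ 0.20129121, -0.67248737, -0.37012112]), 'moment': array([-0.03001225,  0.0074797 , -0.00139311]), 'opening': 0.0855356360647401}
scene [ 1.22691177 -0.43300255  0.95707816] 398.2900622328692
top [0.16447314 0.00254345 1.93426347] 493.6739030018411
wrist [0.19974022 0.64888192 0.37278672] 333.9240502226272
```

View pics/scene0.png

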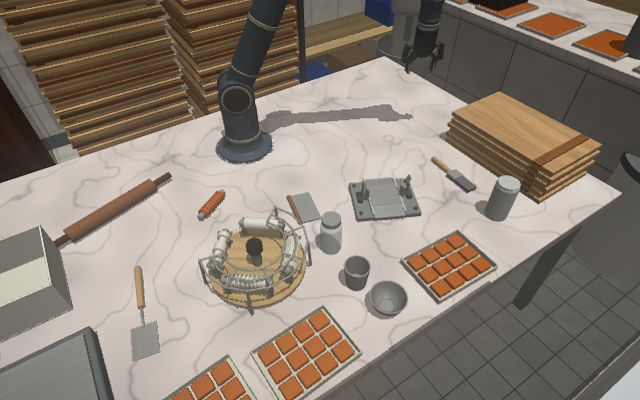

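View pics/top0.png

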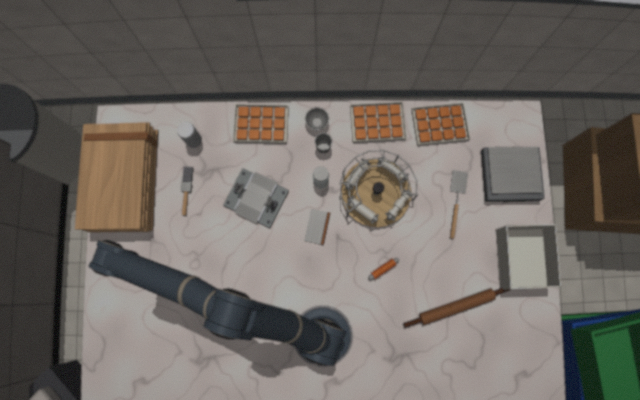

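View pics/wrist0.png

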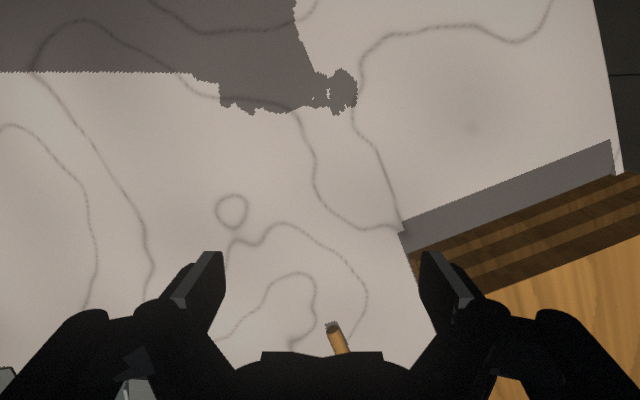

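```bash
python3 - <<'E'
from h import *
a=cv2.imread('pics/scene0.png'); b=cv2.imread('pics/top0.png')
cv2.imwrite('pics/z1.png',cv2.resize(a[205:320,185:325],None,fx=5,fy=5,interpolation=cv2.INTER_CUBIC))
l=cv2.resize(b[145:235,335:425],None,fx=5,fy=5,interpolation=cv2.INTER_CUBIC); 
cv2.imwrite('pics/z2.png',l)
l=cv2.resize(b[160:235,215:300],None,fx=5,fy=5,interpolation=cv2.INTER_CUBIC); 
cv2.imwrite('pics/z3.png',l)
for n in['top','scene']:
  c=cam(n); P,m=cloud(c)
  for t in['rack','rack_base','marker','ringed_roller','plain_roller','fluted_roller','banded_roller','sugar_jar','cup','scraper','brush','spatula']:
    for r in ctrl.cut_out(n,t)[:3]:
        g=r['region']&m; q=P[g]; bb=np.array(r['bbox'])*[640,400,640,400]
        print(n,t,round(r['confidence'],2),bb.round(),np.median(q,0).round(3),q[:,2].max().round(3))
E
```

```text
top rack 0.78 [345. 160. 414. 226.] [ 0.544 -0.219  0.026] 0.123
top rack_base 0.86 [342. 153. 419. 217.] [ 0.604 -0.178  0.109] 0.124
top marker 0.84 [225. 166. 290. 226.] [0.536 0.253 0.024] 0.11
top ringed_roller 0.72 [371. 256. 398. 280.] [ 0.247 -0.242  0.029] 0.052
top ringed_roller 0.57 [380. 161. 405. 180.] [ 0.634 -0.279  0.093] 0.124
top plain_roller 0.77 [345. 202. 377. 219.] [ 0.469 -0.162  0.095] 0.12
top fluted_roller 0.56 [347. 161. 368. 188.] [ 0.609 -0.141  0.096] 0.124
top fluted_roller 0.47 [378. 162. 404. 181.] [ 0.628 -0.283  0.095] 0.122
top banded_roller 0.67 [385. 191. 413. 219.] [ 0.488 -0.296  0.092] 0.116
top sugar_jar 0.7 [313. 164. 326. 190.] [ 0.593 -0.     0.123] 0.139
top cup 0.59 [234. 184. 239. 190.] [0.571 0.323 0.086] 0.11
top scraper 0.9 [308. 210. 331. 242.] [0.418 0.013 0.007] 0.026
top brush 0.79 [184. 167. 193. 218.] [0.591 0.537 0.017] 0.034
top spatula 0.84 [453. 172. 470. 239.] [ 0.567 -0.548  0.006] 0.03
scene rack 0.93 [204. 215. 306. 308.] [ 0.567 -0.228  0.026] 0.116
scene rack_base 0.97 [199. 207. 314. 312.] [ 0.617 -0.257  0.111] 0.11
[... 360 characters left out ...]
92] 0.115
scene fluted_roller 0.67 [279. 232. 301. 274.] [ 0.625 -0.149  0.094] 0.116
scene banded_roller 0.84 [208. 229. 233. 270.] [ 0.5   -0.3    0.091] 0.115
scene sugar_jar 0.68 [321. 213. 343. 255.] [ 0.625 -0.014  0.096] 0.134
scene cup 0.7 [342. 254. 372. 291.] [ 0.746 -0.012  0.051] 0.085
scene cup 0.59 [199. 208. 310. 315.] [ 0.624 -0.215  0.111] 0.117
scene scraper 0.89 [286. 192. 318. 225.] [0.427 0.014 0.007] 0.019
scene brush 0.7 [431. 160. 478. 194.] [0.601 0.534 0.018] 0.026
scene brush 0.23 [210. 229. 304. 307.] [ 0.569 -0.225  0.026] 0.116
scene spatula 0.86 [132. 269. 163. 360.] [ 0.585 -0.552  0.003] 0.024
scene spatula 0.19 [408. 174. 410. 194.] [0.576 0.32  0.071] 0.105
```

View pics/z1.png

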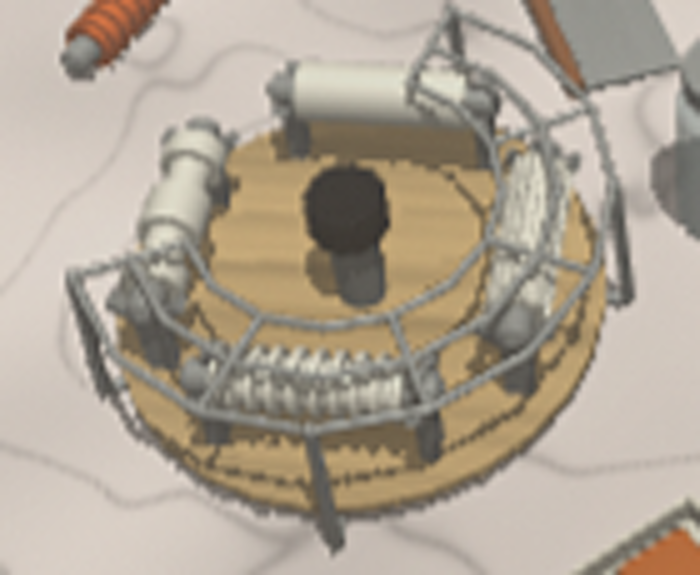

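View pics/z2.png

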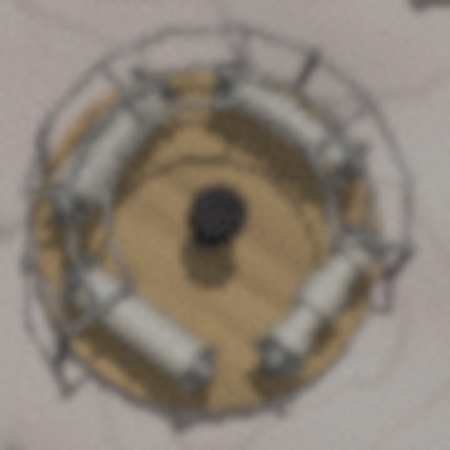

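View pics/z3.png

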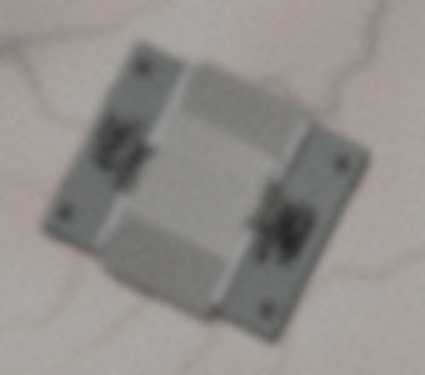

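Ringed roller = scene pixel (246,280): the rings run round it. The others in the rack are plain (262,224), banded (220,250) and fluted (290,253, lengthwise ribs). The orange one at (211,204) is the look-alike. The crop confirms this. Next I measure the rack and marker.

```bash
python3 - <<'E'
from h import *
from scipy.optimize import least_squares
for n in['scene','top']:
    c=cam(n); P,m=cloud(c); f=c['frame'].astype(int)
    # knob: dark pixels near
    near=m&(np.hypot(P[...,0]-.56,P[...,1]+.22)<.2)
    kn=near&(f.max(2)<75)&(P[...,2]>.075)&(np.hypot(P[...,0]-.56,P[...,1]+.22)<.06)
    q=P[kn]; print(n,'knob',kn.sum(),q.mean(0),q.min(0),q.max(0))
    # disc: wood coloured
    wd=near&(f[...,2]-f[...,0]>45)&(P[...,2]<.04)
    q=P[wd][:,:2]; h=cv2.convexHull(q.astype(np.float32)); (e)=cv2.fitEllipse(h); print('disc',e,cv2.minEnclosingCircle(h),np.median(P[wd][:,2]))
    for t in['ringed_roller','plain_roller','fluted_roller','banded_roller']:
      for r in ctrl.cut_out(n,t)[:2]:
        g=r['region']&m&near&(P[...,2]>.05)&(P[...,2]<.105); q=P[g]
        if len(q)<20 or len(q)>400: continue
        w=np.median(q,0); e=cv2.fitLine(q[:,:2].astype(np.float32),cv2.DIST_HUBER,0,.01,.01).ravel(); print(t,w.round(3),np.degrees(np.arctan2(e[1],e[0])).round(1),len(q))
    b=(ctrl.cut_out(n,'rack_base')or[None])[0]
    if b:
        q=P[b['region']&m]; q=q[abs(q[:,2]-.11)<.012]
        print('guard n',len(q),q.mean(0))
        np.save(f'pics/guard_{n}.npy',q)
E
```

```text
scene knob 225 [ 0.5625479  -0.22243113  0.10722647] [ 0.53632578 -0.24180529  0.07558017] [ 0.57853993 -0.20033003  0.11701745]
disc ((0.5557593107223511, -0.2201961874961853), (0.27528098225593567, 0.27812597155570984), 45.29899597167969) ((0.5559313297271729, -0.22033776342868805), 0.139791801571846) 0.025524293918027626
fluted_roller [ 0.623 -0.148  0.092] -36.1 357
guard n 371 [ 0.61337317 -0.23809425  0.11193739]
top knob 96 [ 0.54825421 -0.2187328   0.11047868] [ 0.52838963 -0.23876592  0.08633074] [ 0.57012717 -0.20016356  0.12092126]
disc ((0.5486137270927429, -0.21831068396568298), (0.2600232660770416, 0.26685529947280884), 129.73919677734375) ((0.5482883453369141, -0.21830707788467407), 0.13540096580982208) 0.02529201680347485
ringed_roller [ 0.632 -0.283  0.093] 51.3 172
plain_roller [ 0.468 -0.162  0.093] 52.5 267
fluted_roller [ 0.613 -0.143  0.095] -37.8 131
banded_roller [ 0.482 -0.292  0.092] -38.2 214
guard n 35 [ 0.60666821 -0.15771948  0.11094878]
```

```bash
python3 - <<'E'
from h import *
C=np.array([.5555,-.2203])
for n in['scene','top']:
    c=cam(n); P,m=cloud(c)
    d=P[...,:2]-C; r=np.hypot(*np.moveaxis(d,-1,0)); a=np.degrees(np.arctan2(d[...,1],d[...,0]))%360
    g=m&(r>.14)&(r<.16)&(P[...,2]>.09)&(P[...,2]<.125)
    print(n,np.histogram(a[g],36,(0,360))[0], 'gap', [ (np.sort(a[g])[i].round(1),np.sort(a[g])[i+1].round(1)) for i in [np.diff(np.sort(a[g])).argmax()]])
    g=m&(r>.145)&(r<.165)&(P[...,2]>.015)&(P[...,2]<.095)
    print('posts',np.histogram(a[g],36,(0,360))[0])
c=cam('scene'); im=c['frame'].copy()
for th in(196,200,204):
  pass
th=np.radians(198)
im=cv2.resize(im,None,fx=1,fy=1)
for s in(-65,65):
    v=np.array([np.cos(th+np.radians(s)),np.sin(th+np.radians(s))])
    for rr in(.084,.15):
        p=proj(c,[*(C+rr*v),.11])[0]; cv2.circle(im,tuple(int(x) for x in p.round()),1,(0,0,255),-1)
cv2.imwrite('pics/ov1.png',cv2.resize(im[195:320,185:325],None,fx=5,fy=5,interpolation=cv2.INTER_CUBIC))
E
```

```text
scene [18 18 17 20 15 25 13 12 16 12 13 12 24  0  0  0  0  0  0  0  0  0  0  0
  0 17 13 18 17 20 24 19 39 21 25 21] gap [(np.float64(129.8), np.float64(256.2))]
posts [ 0  0  0  0  0 43  1  0  0  0  0  0 12  0  0  0  0  0  0  0  0  0  0  0
  0 49  0  0  0  0  0  0 57  0  0  0]
top [ 7 10  6 10  6  7  9  8  9 10  7  9 13  2  0  0  0  0  0  0  0  0  0  0
  0  8  9 10  9  8 11 10 12  6  9  6] gap [(np.float64(130.7), np.float64(255.1))]
posts [0 0 0 0 0 0 3 0 0 0 0 0 4 4 0 1 0 0 0 0 0 0 0 1 0 9 0 0 0 0 0 0 7 0 0 0]
```

View pics/ov1.png

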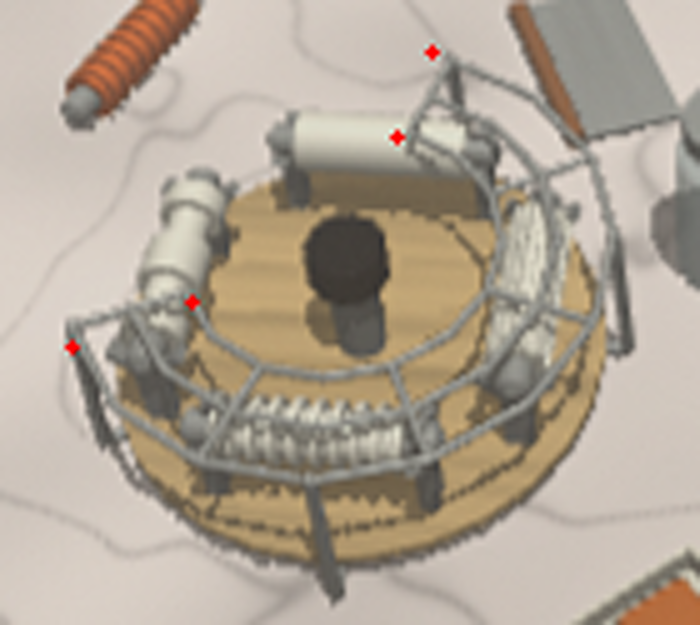

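apply_moves(commands=[{"travel": [15,-20,8],"rot": [0,0,0],"claw": 1},{"travel": [20,-25,8],"rot": [0,0,0],"claw": 1},{"travel": [20,-25,8],"rot": [0,0,0],"claw": 1},{"travel": [20,-25,8],"rot": [0,0,0],"claw": 1},{"travel": [20,-25,8],"rot": [0,0,0],"claw": 1},{"travel": [20,-25,8],"rot": [0,0,0],"claw": 1},{"travel": [20,-25,8],"rot": [0,0,0],"claw": 1},{"travel": [20,-25,8],"rot": [0,0,0],"claw": 1}])

```text
time_s: 2.87
tool_pos: [0.4157, 0.4233, 0.2948]
ee_rot: [[-0.926, 0.376, -0.007], [0.376, 0.926, 0.0], [0.007, -0.002, -1.0]]
ft_force: [0.5, 1.0, -0.2]
opening: 0.0855
```

apply_moves(commands=[{"travel": [20,-25,8],"rot": [0,0,0],"claw": 1},{"travel": [20,-25,8],"rot": [0,0,0],"claw": 1},{"travel": [20,-25,8],"rot": [0,0,0],"claw": 1},{"travel": [20,-25,8],"rot": [0,0,0],"claw": 1},{"travel": [20,-25,0],"rot": [0,0,0],"claw": 1},{"travel": [15,-20,0],"rot": [0,0,0],"claw": 1},{"travel": [5,-10,0],"rot": [0,0,0],"claw": 1},{"travel": [0,0,0],"rot": [0,0,0],"claw": 1}])

```text
time_s: 3.53
tool_pos: [0.5462, 0.2515, 0.333]
ee_rot: [[-0.921, 0.389, 0.002], [0.389, 0.921, 0.001], [-0.001, 0.002, -1.0]]
ft_force: [0.5, 0.6, -0.2]
opening: 0.0857
```

```bash
python3 - <<'E'
from h import *
o=ctrl.get_obs(); print(o['time_s'],o['q'],o['tool_pos'],o['ee_rot'],o['ft_force'])
c=cam('wrist'); cv2.imwrite('pics/w1.png',c['frame']); print(-c['R'].T@c['t'],c['R'])
E
```

```text
3.5333 [-34.55918098  15.74290736   7.48185605  90.89919483  -2.14858113
  73.37676292  40.390575  ] [0.54615477 0.25150099 0.33303233] [[-9.21421472e-01  3.88561416e-01  1.58007228e-03]
 [ 3.88563637e-01  9.21420689e-01  1.48765543e-03]
 [-8.77865791e-04  1.98471628e-03 -9.99997645e-01]] [ 0.49701403  0.59355409 -0.21115552]
[0.47914787 0.27979835 0.47538996] [[ 3.87846858e-01  9.21723628e-01  6.07290242e-04]
 [ 8.82177267e-01 -3.71397130e-01  2.89529690e-01]
 [ 2.67091902e-01 -1.11757443e-01 -9.57168841e-01]]
```

View pics/w1.png

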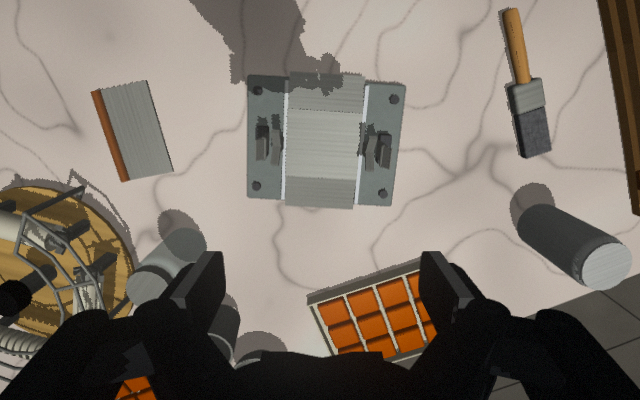

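The view shows the marker at about (325,140): left clip and saddle at (268,142), right at (376,147). I'll get its pose from the plate outline and the posts.

```bash
cat > mk.py <<'E'
from h import *
def marker(n):
    c=cam(n); P,m=cloud(c); r=ctrl.cut_out(n,'marker')
    out=[]
    g=r[0]['region']&m; q=P[g]
    # plate outline at z: take region contour, rectify to z=.018 plane
    g8=g.astype(np.uint8); cs=max(cv2.findContours(g8,cv2.RETR_EXTERNAL,cv2.CHAIN_APPROX_NONE)[0],key=len).reshape(-1,2)
    w=atz(c,cs,.018)[:,:2]; R=cv2.minAreaRect((w*1000).astype(np.float32)); print(n,r[0]['confidence'],'rect',R)
    pl=q[(q[:,2]>.008)&(q[:,2]<.024)]; R=cv2.minAreaRect((pl[:,:2]*1000).astype(np.float32)); print(' platepts',R,np.median(pl[:,2]))
    bd=q[(q[:,2]>.025)&(q[:,2]<.035)]; print(' bed',cv2.minAreaRect((bd[:,:2]*1000).astype(np.float32)),np.median(bd[:,2]))
    hi=q[(q[:,2]>.05)&(q[:,2]<.11)]; 
    mid=bd[:,:2].mean(0); d=np.array([np.cos(np.radians(65)),np.sin(np.radians(65))]); s=(hi[:,:2]-mid)@d
    a=hi[s>0];b=hi[s<0]; print(' clips',a[:,:2].mean(0),b[:,:2].mean(0),(a.mean(0)+b.mean(0))[:2]/2,np.degrees(np.arctan2(*(a.mean(0)-b.mean(0))[1::-1])),np.percentile(a[:,2],95),np.percentile(b[:,2],95),len(a),len(b))
    return c
if __name__=='__main__':
    for n in['wrist','scene','top']: marker(n)
    c=cam('wrist'); cv2.imwrite('pics/w1z.png',cv2.resize(c['frame'][60:220,235:415],None,fx=4,fy=4,interpolation=cv2.INTER_CUBIC))
E
python3 mk.py
```

```text
wrist 0.88 rect ((541.2484130859375, 255.6591339111328), (210.89878845214844, 187.9530792236328), 63.92694091796875)
 platepts ((541.1339721679688, 255.95664978027344), (210.07403564453125, 185.0651092529297), 63.505733489990234) 0.01828088973145907
 bed ((540.71875, 255.6434783935547), (187.95077514648438, 159.9609375), 63.65660858154297) 0.02940290020933778
 clips [0.56960049 0.31320708] [0.51226373 0.19823977] [0.54093211 0.25572342] 63.49354352138284 0.10109068156970377 0.10073374646558833 617 600
scene 0.63 rect ((541.489990234375, 259.2549133300781), (221.4796905517578, 196.77609252929688), 62.34161376953125)
 platepts ((538.7135009765625, 256.4886474609375), (210.87835693359375, 189.79200744628906), 62.85658645629883) 0.019429595037981393
 bed ((544.7618408203125, 253.0362091064453), (187.7279510498047, 173.3082275390625), 63.33791732788086) 0.030044498398247486
 clips [0.56942358 0.31524868] [0.51101473 0.19795446] [0.54021915 0.25660157] 63.52813478939282 0.10023980206192624 0.09943772302382504 101 81
top 0.97 rect ((547.2985229492188, 198.9537353515625), (126.7164077758789,
[... 548 characters left out ...]
),len(a),len(b))
  ret = um.true_divide(
Traceback (most recent call last):
  File "mk.py", line 16, in <module>
    for n in['wrist','scene','top']: marker(n)
                                     ~~~~~~^^^
  File "mk.py", line 13, in marker
    a=hi[s>0];b=hi[s<0]; print(' clips',a[:,:2].mean(0),b[:,:2].mean(0),(a.mean(0)+b.mean(0))[:2]/2,np.degrees(np.arctan2(*(a.mean(0)-b.mean(0))[1::-1])),np.percentile(a[:,2],95),np.percentile(b[:,2],95),len(a),len(b))
                                                                                                                                                          ~~~~~~~~~~~~~^^^^^^^^^^^
IndexError: index -1 is out of bounds for axis 0 with size 0
```

apply_moves(commands=[{"travel": [0,-25,0],"rot": [0,0,0],"claw": 1},{"travel": [0,-35,0],"rot": [0,0,0],"claw": 1},{"travel": [0,-35,0],"rot": [0,0,0],"claw": 1},{"travel": [0,-35,0],"rot": [0,0,0],"claw": 1},{"travel": [0,-35,0],"rot": [0,0,0],"claw": 1},{"travel": [0,-35,0],"rot": [0,0,0],"claw": 1},{"travel": [0,-35,0],"rot": [0,0,0],"claw": 1},{"travel": [0,-35,0],"rot": [0,0,0],"claw": 1}])

```text
time_s: 4.55
tool_pos: [0.537, -0.0015, 0.3312]
ee_rot: [[-0.939, 0.344, -0.003], [0.344, 0.939, 0.01], [0.006, 0.009, -1.0]]
ft_force: [0.5, -0.5, -0.3]
opening: 0.0854
```

apply_moves(commands=[{"travel": [0,-35,0],"rot": [0,0,0],"claw": 1},{"travel": [0,-35,0],"rot": [0,0,0],"claw": 1},{"travel": [0,-35,0],"rot": [0,0,0],"claw": 1},{"travel": [0,-35,0],"rot": [0,0,0],"claw": 1},{"travel": [0,-35,0],"rot": [0,0,0],"claw": 1},{"travel": [0,-25,0],"rot": [0,0,0],"claw": 1},{"travel": [0,-8,0],"rot": [0,0,0],"claw": 1},{"travel": [0,0,0],"rot": [0,0,0],"claw": 1}])

```text
time_s: 5.22
tool_pos: [0.5348, -0.2192, 0.3323]
ee_rot: [[-0.94, 0.341, -0.0], [0.341, 0.94, 0.009], [0.004, 0.008, -1.0]]
ft_force: [-0.2, 0.9, 0.7]
opening: 0.0854
```

```bash
cat > rk.py <<'E'
from h import *
def go(tag,C=(.5555,-.2203)):
    C=np.array(C)
    o=ctrl.get_obs(); print(o['time_s'],o['q'].round(1),o['tool_pos'].round(4),o['ee_rot'].round(3).tolist(),o['ft_force'].round(1),o['opening'])
    c=cam('wrist'); cv2.imwrite(f'pics/{tag}.png',c['frame']); P,m=cloud(c); f=c['frame'].astype(int)
    r0=np.hypot(P[...,0]-C[0],P[...,1]-C[1])
    k=m&(r0<.04)&(P[...,2]>.106)&(P[...,2]<.12); q=P[k]
    if len(q)>20: print('knob',len(q),cv2.minEnclosingCircle((q[:,:2]*1000).astype(np.float32)),q.mean(0))
    w=m&(r0<.16)&(f[...,2]-f[...,0]>40)&(P[...,2]<.035)&(P[...,2]>.015); h=cv2.convexHull((P[w][:,:2]*1000).astype(np.float32)); print('disc',cv2.minEnclosingCircle(h),np.median(P[w][:,2]))
    for t in['ringed_roller','plain_roller','fluted_roller','banded_roller']:
      for r in ctrl.cut_out('wrist',t)[:3]:
        g=r['region']&m&(P[...,2]>.07)&(P[...,2]<.104)&(r0<.15); q=P[g]
        if len(q)<20: continue
        R=cv2.minAreaRect((q[:,:2]*1000).astype(np.float32)); print(t,round(r['confidence'],2),(np.array(r['bbox'])*[640,400,640,400]).round(),R,np.percentile(q[:,2],[50,98]).round(3), 'az',np.degrees(np.arctan2(R[0][1]/1e3-C[1],R[0][0]/1e3-C[0])).round(1))
    d=P[...,:2]-C; a=np.degrees(np.arctan2(d[...,1],d[...,0]))%360
    g=m&(r0>.14)&(r0<.158)&(P[...,2]>.098)&(P[...,2]<.12); s=np.sort(a[g]); i=np.diff(s).argmax(); print('gap',s[i],s[i+1])
E
python3 -c "
from rk import *
go('w2')"
```

```text
5.2167 [-0.3 14.  23.3 94.5 -6.2 73.  94.3] [ 0.5348 -0.2192  0.3323] [[-0.94, 0.341, -0.0], [0.341, 0.94, 0.009], [0.004, 0.008, -1.0]] [-0.2  0.9  0.7] 0.08542673171190238
knob 1195 ((555.1432495117188, -221.85617065429688), 23.180086135864258) [ 0.55405227 -0.22143056  0.11178373]
disc ((554.1958618164062, -221.53089904785156), 139.630126953125) 0.02490080454785168
ringed_roller 0.52 [372. 144. 431. 251.] ((615.2861938476562, -143.4347381591797), (35.4527473449707, 137.1172332763672), 50.91511917114258) [0.092 0.098] az 52.1
plain_roller 0.87 [291.  64. 411. 123.] ((474.5943603515625, -161.4462127685547), (136.18373107910156, 36.35184860229492), 51.85820007324219) [0.095 0.099] az 144.0
fluted_roller 0.61 [374. 146. 426. 249.] ((615.773681640625, -143.62771606445312), (34.84298324584961, 136.14633178710938), 51.378257751464844) [0.093 0.098] az 51.8
banded_roller 0.86 [222.  86. 269. 204.] ((491.5307312011719, -298.7467041015625), (35.06732177734375, 136.3022918701172), 52.101261138916016) [0.092 0.099] az -129.2
gap 130.4799827468393 256.62575346730694
```

View pics/w2.png

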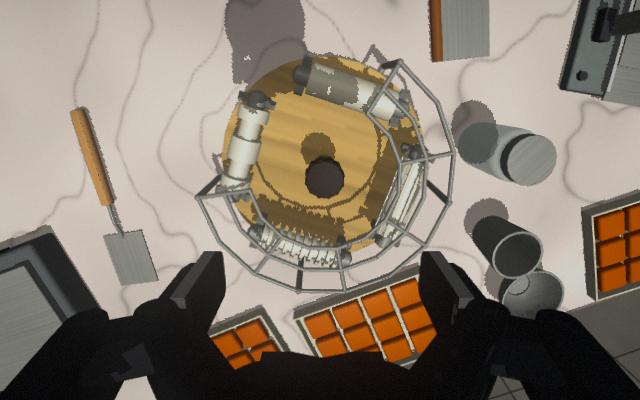

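apply_moves(commands=[{"travel": [8,-1,-20],"rot": [0,0,0],"claw": 1},{"travel": [8,-1,-35],"rot": [0,0,0],"claw": 1},{"travel": [4,0,-35],"rot": [0,0,0],"claw": 1},{"travel": [0,0,-35],"rot": [0,0,0],"claw": 1},{"travel": [0,0,-35],"rot": [0,0,0],"claw": 1},{"travel": [0,0,-25],"rot": [0,0,0],"claw": 1},{"travel": [0,0,-5],"rot": [0,0,0],"claw": 1},{"travel": [0,0,0],"rot": [0,0,0],"claw": 1}])

```text
time_s: 6.13
tool_pos: [0.5618, -0.2014, 0.1393]
ee_rot: [[-0.95, 0.312, 0.012], [0.312, 0.95, 0.015], [-0.006, 0.018, -1.0]]
ft_force: [0.1, -0.2, 0.5]
opening: 0.0855
```

apply_moves(commands=[{"travel": [-2,-6,0],"rot": [-0.005,0.004,0],"claw": 1},{"travel": [-2,-6,0],"rot": [-0.005,0.004,0],"claw": 1},{"travel": [-2,-5,0],"rot": [-0.005,0.004,0],"claw": 1},{"travel": [-1,-3,-10],"rot": [0,0,0],"claw": 1},{"travel": [0,0,-10],"rot": [0,0,0],"claw": 1},{"travel": [0,0,-5],"rot": [0,0,0],"claw": 1},{"travel": [0,0,0],"rot": [0,0,0],"claw": 1},{"travel": [0,0,0],"rot": [0,0,0],"claw": 1}])

```text
time_s: 6.8
tool_pos: [0.559, -0.2241, 0.1201]
ee_rot: [[-0.951, 0.31, 0.012], [0.31, 0.951, -0.004], [-0.013, -0.0, -1.0]]
ft_force: [0.7, 0.0, 0.0]
opening: 0.0858
```

apply_moves(commands=[{"travel": [-2,1,-8],"rot": [0,0.006,0],"claw": 1},{"travel": [-1,1,-8],"rot": [0,0.006,0],"claw": 1},{"travel": [-1,1,-8],"rot": [0,0,0],"claw": 1},{"travel": [0,0,-8],"rot": [0,0,0],"claw": 1},{"travel": [0,0,-5],"rot": [0,0,0],"claw": 1},{"travel": [0,0,-2],"rot": [0,0,0],"claw": 1},{"travel": [0,0,0],"rot": [0,0,0],"claw": 1},{"travel": [0,0,0],"rot": [0,0,0],"claw": 1}])

```text
time_s: 7.47
tool_pos: [0.554, -0.2196, 0.0755]
ee_rot: [[-0.951, 0.309, -0.004], [0.309, 0.951, -0.003], [0.003, -0.004, -1.0]]
ft_force: [0.1, -0.2, 0.2]
opening: 0.0858
```

apply_moves(commands=[{"travel": [1,-1,5],"rot": [0,0,0],"claw": 0},{"travel": [0,0,0],"rot": [0,0,0],"claw": 0},{"travel": [0,0,0],"rot": [0,0,0],"claw": 0},{"travel": [0,0,0],"rot": [0,0,0],"claw": 0},{"travel": [0,0,0],"rot": [0,0,0],"claw": 0},{"travel": [0,0,0],"rot": [0,0,0],"claw": 0},{"travel": [0,0,0],"rot": [0,0,0],"claw": 0},{"travel": [0,0,0],"rot": [0,0,0],"claw": 0}], grip_force=50)

```text
time_s: 8.13
tool_pos: [0.5558, -0.2217, 0.0825]
ee_rot: [[-0.951, 0.31, -0.001], [0.31, 0.951, -0.005], [-0.0, -0.005, -1.0]]
ft_force: [0.6, 0.5, -1.1]
opening: 0.0427
```

apply_moves(commands=[{"travel": [0,0,0],"rot": [0,0,-0.02],"claw": 0},{"travel": [0,0,0],"rot": [0,0,-0.04],"claw": 0},{"travel": [0,0,0],"rot": [0,0,-0.06],"claw": 0},{"travel": [0,0,0],"rot": [0,0,-0.07],"claw": 0},{"travel": [0,0,0],"rot": [0,0,-0.07],"claw": 0},{"travel": [0,0,0],"rot": [0,0,-0.07],"claw": 0},{"travel": [0,0,0],"rot": [0,0,-0.07],"claw": 0},{"travel": [0,0,0],"rot": [0,0,-0.07],"claw": 0}])

```text
time_s: 8.8
tool_pos: [0.5552, -0.2225, 0.0825]
ee_rot: [[-0.69, 0.724, -0.004], [0.724, 0.69, -0.004], [-0.0, -0.006, -1.0]]
ft_force: [-0.1, -0.7, -0.4]
opening: 0.0427
```

apply_moves(commands=[{"travel": [0,0,0],"rot": [0,0,-0.09],"claw": 0},{"travel": [0,0,0],"rot": [0,0,-0.09],"claw": 0},{"travel": [0,0,0],"rot": [0,0,-0.09],"claw": 0},{"travel": [0,0,0],"rot": [0,0,-0.09],"claw": 0},{"travel": [0,0,0],"rot": [0,0,-0.09],"claw": 0},{"travel": [0,0,0],"rot": [0,0,-0.09],"claw": 0},{"travel": [0,0,0],"rot": [0,0,-0.09],"claw": 0},{"travel": [0,0,0],"rot": [0,0,-0.09],"claw": 0}])

```text
time_s: 9.47
tool_pos: [0.5538, -0.2231, 0.0825]
ee_rot: [[0.001, 1.0, -0.007], [1.0, -0.001, 0.0], [0.0, -0.007, -1.0]]
ft_force: [-2.0, 0.2, -1.1]
opening: 0.0425
```

apply_moves(commands=[{"travel": [0,0,0],"rot": [0,0,-0.09],"claw": 0},{"travel": [0,0,0],"rot": [0,0,-0.09],"claw": 0},{"travel": [0,0,0],"rot": [0,0,-0.09],"claw": 0},{"travel": [0,0,0],"rot": [0,0,-0.09],"claw": 0},{"travel": [0,0,0],"rot": [0,0,-0.08],"claw": 0},{"travel": [0,0,0],"rot": [0,0,-0.07],"claw": 0},{"travel": [0,0,0],"rot": [0,0,-0.05],"claw": 0},{"travel": [0,0,0],"rot": [0,0,-0.03],"claw": 0}])

```text
time_s: 10.13
tool_pos: [0.5526, -0.2226, 0.0825]
ee_rot: [[0.588, 0.809, -0.007], [0.809, -0.588, 0.004], [-0.0, -0.008, -1.0]]
ft_force: [-0.6, 0.2, -0.4]
opening: 0.0428
```

apply_moves(commands=[{"travel": [0,0,0],"rot": [0,0,-0.05],"claw": 0},{"travel": [0,0,0],"rot": [0,0,-0.06],"claw": 0},{"travel": [0,0,0],"rot": [0,0,-0.06],"claw": 0},{"travel": [0,0,0],"rot": [0,0,-0.05],"claw": 0},{"travel": [0,0,0],"rot": [0,0,-0.04],"claw": 0},{"travel": [0,0,0],"rot": [0,0,-0.02],"claw": 0},{"travel": [0,0,0],"rot": [0,0,0],"claw": 0},{"travel": [0,0,0],"rot": [0,0,0],"claw": 0}])

```text
time_s: 10.8
tool_pos: [0.5521, -0.2222, 0.0825]
ee_rot: [[0.799, 0.601, -0.006], [0.601, -0.799, 0.005], [-0.002, -0.007, -1.0]]
ft_force: [-1.1, 0.1, -0.6]
opening: 0.0424
```

```bash
python3 - <<'E'
from h import *
c=cam('scene'); cv2.imwrite('pics/s3.png',cv2.resize(c['frame'][190:325,180:340],None,fx=4.5,fy=4.5,interpolation=cv2.INTER_CUBIC))
o=ctrl.get_obs(); print(o['q'].round(1),np.degrees(np.arctan2(o['ee_rot'][1,1],o['ee_rot'][0,1])))
C=np.array([.5548,-.2212]);P,m=cloud(c)
for t in['ringed_roller','plain_roller','fluted_roller','banded_roller']:
  for r in ctrl.cut_out('scene',t)[:3]:
    g=r['region']&m&(P[...,2]>.07)&(P[...,2]<.104)&(np.hypot(P[...,0]-C[0],P[...,1]-C[1])<.15); q=P[g]
    if len(q)<20: continue
    R=cv2.minAreaRect((q[:,:2]*1000).astype(np.float32)); print(t,round(r['confidence'],2),(np.array(r['bbox'])*[640,400,640,400]).round(),R,'az',np.degrees(np.arctan2(R[0][1]/1e3-C[1],R[0][0]/1e3-C[0])).round(1))
E
```

```text
[-1.790e+01  3.890e+01  5.170e+01  1.086e+02 -3.860e+01  5.230e+01
 -1.000e-01] -53.02878834023349
ringed_roller 0.9 [212. 226. 237. 247.] ((466.6823425292969, -273.86444091796875), (38.899322509765625, 89.4496841430664), 20.142841339111328) az -149.1
plain_roller 0.92 [262. 252. 303. 286.] ((651.91650390625, -191.59124755859375), (34.4935302734375, 135.67457580566406), 17.019819259643555) az 17.0
fluted_roller 0.77 [209. 258. 250. 289.] ((586.3917846679688, -316.34698486328125), (133.7454833984375, 35.160804748535156), 17.116369247436523) az -71.6
banded_roller 0.9 [264. 215. 300. 244.] ((535.895263671875, -121.87522888183594), (112.1810531616211, 36.74238967895508), 16.4193115234375) az 100.8
```

View pics/s3.png

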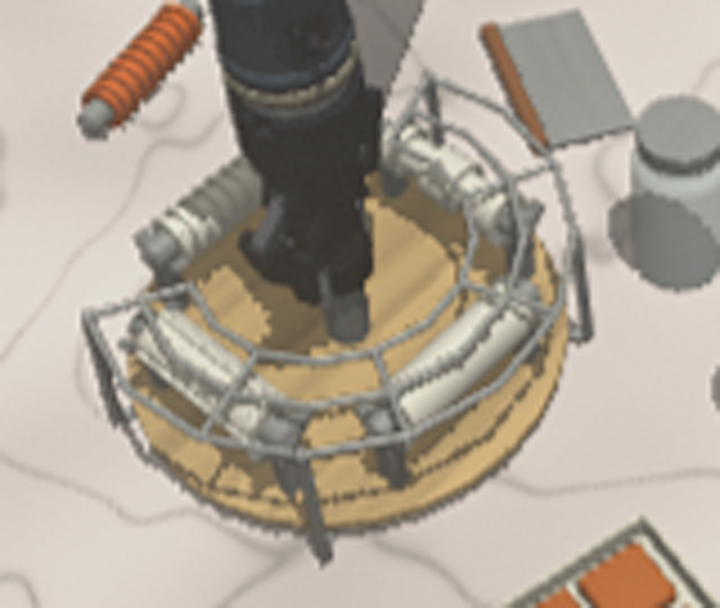

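apply_moves(commands=[{"travel": [0,0,0],"rot": [0,0,-0.03],"claw": 0},{"travel": [0,0,0],"rot": [0,0,-0.02],"claw": 0},{"travel": [0,0,0],"rot": [0,0,0],"claw": 0},{"travel": [0,0,0],"rot": [0,0,0],"claw": 0},{"travel": [0,0,0],"rot": [0,0,0],"claw": 1},{"travel": [0,0,0],"rot": [0,0,0],"claw": 1},{"travel": [0,0,0],"rot": [0,0,0],"claw": 1},{"travel": [0,0,0],"rot": [0,0,0],"claw": 1}])

```text
time_s: 11.72
tool_pos: [0.5529, -0.2213, 0.0827]
ee_rot: [[0.83, 0.557, -0.005], [0.557, -0.83, 0.007], [-0.0, -0.008, -1.0]]
ft_force: [1.4, 0.1, -0.3]
opening: 0.085
```

apply_moves(commands=[{"travel": [0,0,10],"rot": [0,0,0],"claw": 1},{"travel": [0,0,20],"rot": [0,0,0],"claw": 1},{"travel": [0,0,25],"rot": [0,0,0],"claw": 1},{"travel": [0,0,25],"rot": [0,0,0],"claw": 1},{"travel": [0,0,25],"rot": [0,0,0.05],"claw": 1},{"travel": [-5,0,25],"rot": [0,0,0.1],"claw": 1},{"travel": [-10,-3,20],"rot": [0,0,0.1],"claw": 1},{"travel": [-12,-3,5],"rot": [0,0,0.1],"claw": 1}])

```text
time_s: 12.38
tool_pos: [0.5253, -0.2266, 0.2469]
ee_rot: [[0.577, 0.817, -0.01], [0.817, -0.577, -0.001], [-0.007, -0.008, -1.0]]
ft_force: [-0.3, -0.0, -0.4]
opening: 0.0857
```

apply_moves(commands=[{"travel": [-12,-3,0],"rot": [0,0,0.1],"claw": 1},{"travel": [-12,-3,0],"rot": [0,0,0.1],"claw": 1},{"travel": [-12,-3,0],"rot": [0,0,0.1],"claw": 1},{"travel": [-12,-3,0],"rot": [0,0,0.1],"claw": 1},{"travel": [-12,-3,0],"rot": [0,0,0.1],"claw": 1},{"travel": [-8,-3,0],"rot": [0,0,0.1],"claw": 1},{"travel": [0,0,0],"rot": [0,0,0.1],"claw": 1},{"travel": [0,0,0],"rot": [0,0,0],"claw": 1}])

```text
time_s: 13.05
tool_pos: [0.4516, -0.2503, 0.2575]
ee_rot: [[-0.116, 0.993, 0.007], [0.993, 0.116, -0.002], [-0.003, 0.007, -1.0]]
ft_force: [1.1, 0.5, -0.0]
opening: 0.0853
```

```bash
python3 -c "
from rk import *
go('w4',(.5548,-.2212))"
```

```text
13.05 [-18.7  13.4  51.6 109.7 -12.   62.   44.4] [ 0.4516 -0.2503  0.2575] [[-0.116, 0.993, 0.007], [0.993, 0.116, -0.002], [-0.003, 0.007, -1.0]] [ 1.1  0.5 -0. ] 0.08530020515146307
knob 1971 ((554.8977661132812, -221.39602661132812), 23.35572624206543) [ 0.55372523 -0.22061785  0.11160746]
disc ((554.3805541992188, -221.05596923828125), 139.5748748779297) 0.02482281169301425
ringed_roller 0.61 [304.  92. 351. 232.] ((457.0360107421875, -243.88134765625), (36.015987396240234, 136.62916564941406), 14.106030464172363) [0.092 0.098] az -166.9
plain_roller 0.95 [506.  69. 551. 211.] ((650.240478515625, -197.863525390625), (35.84759521484375, 138.80679321289062), 12.615692138671875) [0.092 0.098] az 13.7
fluted_roller 0.72 [363. 227. 498. 268.] ((578.0659790039062, -316.738037109375), (139.18768310546875, 35.41645431518555), 12.696232795715332) [0.09  0.098] az -76.3
banded_roller 0.56 [348.  16. 502.  75.] ((528.9558715820312, -125.21235656738281), (136.50439453125, 36.03123092651367), 13.787374496459961) [0.091 0.098] az 105.1
gap 129.7968794765802 256.6225525438963
```

View pics/w4.png

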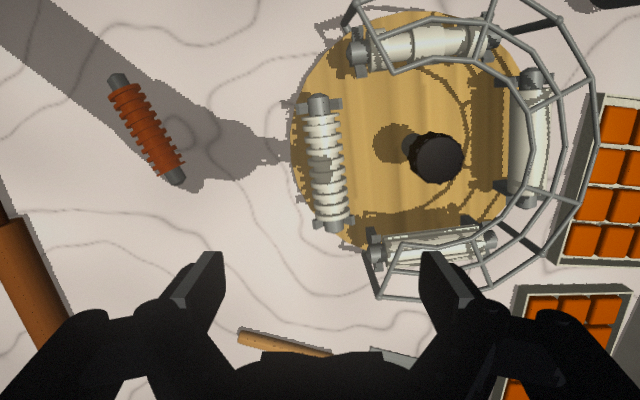

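apply_moves(commands=[{"travel": [2,2,0],"rot": [0,0,0.04],"claw": 1},{"travel": [2,2,-10],"rot": [0,0.003,0.04],"claw": 1},{"travel": [2,2,-20],"rot": [0,0.003,0.03],"claw": 1},{"travel": [0,0,-20],"rot": [0,0,0],"claw": 1},{"travel": [0,0,-20],"rot": [0,0,0],"claw": 1},{"travel": [0,0,-15],"rot": [0,0,0],"claw": 1},{"travel": [0,0,-8],"rot": [0,0,0],"claw": 1},{"travel": [0,0,0],"rot": [0,0,0],"claw": 1}])

```text
time_s: 13.97
tool_pos: [0.4625, -0.242, 0.1597]
ee_rot: [[-0.225, 0.974, -0.0], [0.974, 0.225, -0.006], [-0.006, -0.002, -1.0]]
ft_force: [-0.8, 0.5, -0.2]
opening: 0.0853
```

apply_moves(commands=[{"travel": [-2,-1,0],"rot": [0,0,0],"claw": 1},{"travel": [-2,-1,-8],"rot": [0,0,0],"claw": 1},{"travel": [-1,0,-10],"rot": [0,0,0],"claw": 1},{"travel": [0,0,-10],"rot": [0,0,0],"claw": 1},{"travel": [0,0,-10],"rot": [0,0,0],"claw": 1},{"travel": [0,0,-10],"rot": [0,0,0],"claw": 1},{"travel": [0,0,-5],"rot": [0,0,0],"claw": 1},{"travel": [0,0,0],"rot": [0,0,0],"claw": 1}])

```text
time_s: 14.63
tool_pos: [0.4589, -0.2448, 0.1037]
ee_rot: [[-0.224, 0.974, 0.003], [0.974, 0.224, -0.008], [-0.009, 0.001, -1.0]]
ft_force: [0.8, -0.3, 0.3]
opening: 0.0855
```

apply_moves(commands=[{"travel": [-1,1,-6],"rot": [0.004,0.002,0],"claw": 1},{"travel": [-1,0,-9],"rot": [0.004,0,0],"claw": 1},{"travel": [0,0,-9],"rot": [0,0,0],"claw": 1},{"travel": [0,0,-9],"rot": [0,0,0],"claw": 1},{"travel": [0,0,-6],"rot": [0,0,0],"claw": 1},{"travel": [0,0,-2],"rot": [0,0,0],"claw": 1},{"travel": [0,0,0],"rot": [0,0,0],"claw": 1},{"travel": [0,0,0],"rot": [0,0,0],"claw": 1}])

```text
time_s: 15.3
tool_pos: [0.4565, -0.244, 0.0576]
ee_rot: [[-0.224, 0.975, 0.0], [0.975, 0.224, 0.001], [0.001, 0.001, -1.0]]
ft_force: [-0.1, 0.0, 0.2]
opening: 0.0851
```

Aligned at z 0.058. I close on the roller, using a strong grip so it doesn't slip during the press.

apply_moves(commands=[{"travel": [0,0,0],"rot": [0,0,0],"claw": 0},{"travel": [0,0,0],"rot": [0,0,0],"claw": 0},{"travel": [0,0,0],"rot": [0,0,0],"claw": 0},{"travel": [0,0,0],"rot": [0,0,0],"claw": 0},{"travel": [0,0,0],"rot": [0,0,0],"claw": 0},{"travel": [0,0,0],"rot": [0,0,0],"claw": 0},{"travel": [0,0,0],"rot": [0,0,0],"claw": 0},{"travel": [0,0,0],"rot": [0,0,0],"claw": 0}], grip_force=90)

```text
time_s: 15.97
tool_pos: [0.4568, -0.2444, 0.0592]
ee_rot: [[-0.225, 0.974, 0.002], [0.974, 0.225, 0.0], [-0.0, 0.002, -1.0]]
ft_force: [-0.4, -1.8, -0.2]
opening: 0.0335
```

```bash
python3 -c "
from h import *
o=ctrl.get_obs(); print(o['ft_force'],o['moment'],o['opening'],o['tool_pos'])
c=cam('wrist'); cv2.imwrite('pics/w5.png',c['frame'])
c=cam('scene'); cv2.imwrite('pics/s5.png',cv2.resize(c['frame'][190:325,180:340],None,fx=4.5,fy=4.5,interpolation=cv2.INTER_CUBIC))"
```

```text
[-0.38353018 -1.7910957  -0.20863177] [-0.05977756  0.07730959  0.08996258] 0.033455227320345914 [ 0.45678704 -0.24440131  0.05924944]
```

View pics/s5.png

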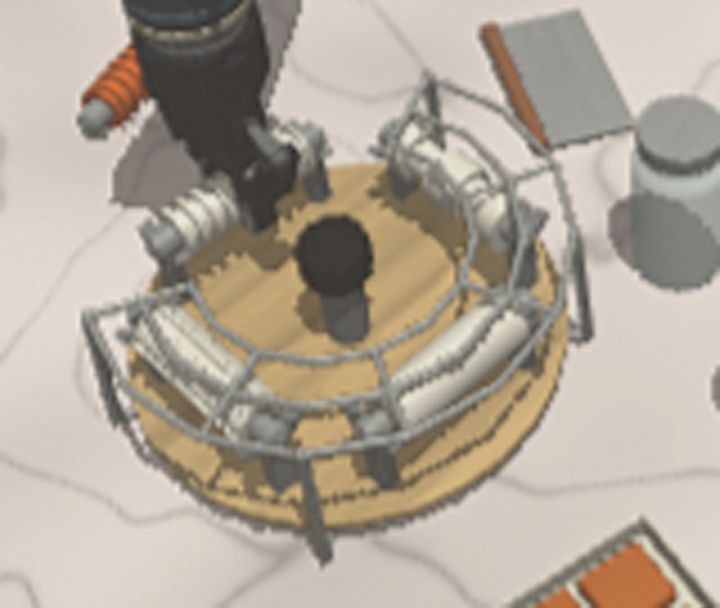

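View pics/w5.png

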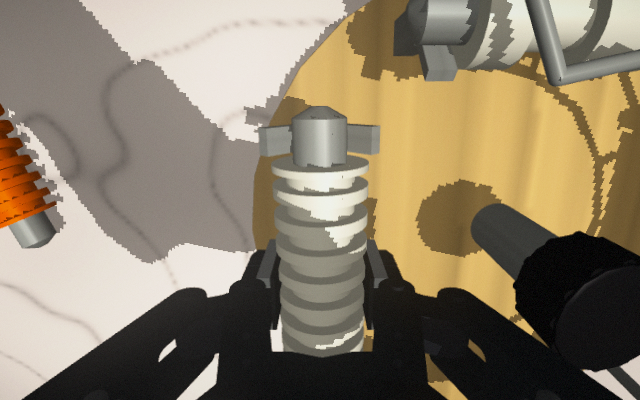

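apply_moves(commands=[{"travel": [0,0,6],"rot": [0,0,0],"claw": 0},{"travel": [0,0,12],"rot": [0,0,0],"claw": 0},{"travel": [0,0,18],"rot": [0,0,0],"claw": 0},{"travel": [0,0,20],"rot": [0,0,0],"claw": 0},{"travel": [0,0,20],"rot": [0,0,0],"claw": 0},{"travel": [0,0,20],"rot": [0,0,0],"claw": 0},{"travel": [0,0,20],"rot": [0,0,0],"claw": 0},{"travel": [0,0,20],"rot": [0,0,0],"claw": 0}])

```text
time_s: 16.73
tool_pos: [0.4523, -0.2428, 0.2013]
ee_rot: [[-0.222, 0.975, -0.007], [0.975, 0.222, 0.003], [0.005, -0.006, -1.0]]
ft_force: [1.3, -0.1, -0.9]
opening: 0.034
```

apply_moves(commands=[{"travel": [0,5,20],"rot": [0,0,0],"claw": 0},{"travel": [2,15,15],"rot": [0,0,0],"claw": 0},{"travel": [4,25,8],"rot": [0,0,-0.04],"claw": 0},{"travel": [4,25,0],"rot": [0,0,-0.05],"claw": 0},{"travel": [4,25,0],"rot": [0,0,-0.05],"claw": 0},{"travel": [4,25,0],"rot": [0,0,-0.05],"claw": 0},{"travel": [4,25,0],"rot": [0,0,-0.05],"claw": 0},{"travel": [4,25,0],"rot": [0,0,-0.05],"claw": 0}])

```text
time_s: 17.4
tool_pos: [0.4767, -0.0775, 0.2597]
ee_rot: [[0.102, 0.995, 0.011], [0.995, -0.102, 0.001], [0.002, 0.011, -1.0]]
ft_force: [0.9, 0.1, -2.2]
opening: 0.0341
```

apply_moves(commands=[{"travel": [5,27,0],"rot": [0,0,-0.04],"claw": 0},{"travel": [5,27,0],"rot": [0,0,-0.04],"claw": 0},{"travel": [5,27,0],"rot": [0,0,-0.04],"claw": 0},{"travel": [5,27,0],"rot": [0,0,-0.04],"claw": 0},{"travel": [5,27,0],"rot": [0,0,-0.04],"claw": 0},{"travel": [5,27,0],"rot": [0,0,-0.04],"claw": 0},{"travel": [5,27,0],"rot": [0,0,-0.04],"claw": 0},{"travel": [5,27,0],"rot": [0,0,-0.04],"claw": 0}])

```text
time_s: 18.07
tool_pos: [0.5145, 0.1455, 0.2669]
ee_rot: [[0.432, 0.902, 0.016], [0.902, -0.432, 0.003], [0.01, 0.013, -1.0]]
ft_force: [0.3, -0.0, -1.6]
opening: 0.0339
```

apply_moves(commands=[{"travel": [5,24,0],"rot": [0,0,0],"claw": 0},{"travel": [5,18,0],"rot": [0,0,0],"claw": 0},{"travel": [4,12,0],"rot": [0,0,0],"claw": 0},{"travel": [2,5,0],"rot": [0,0,0],"claw": 0},{"travel": [0,0,0],"rot": [0,0,0],"claw": 0},{"travel": [0,0,0],"rot": [0,0,0],"claw": 0},{"travel": [0,0,0],"rot": [0,0,0],"claw": 0},{"travel": [0,0,0],"rot": [0,0,0],"claw": 0}])

```text
time_s: 18.73
tool_pos: [0.5306, 0.2094, 0.2695]
ee_rot: [[0.431, 0.902, 0.016], [0.902, -0.431, 0.003], [0.01, 0.014, -1.0]]
ft_force: [-0.4, -0.7, -1.9]
opening: 0.034
```

apply_moves(commands=[{"travel": [2,8,0],"rot": [0,0.006,-0.005],"claw": 0},{"travel": [2,10,0],"rot": [0,0.006,-0.005],"claw": 0},{"travel": [2,10,-5],"rot": [0,0.004,-0.005],"claw": 0},{"travel": [2,10,-10],"rot": [0,0,0],"claw": 0},{"travel": [2,5,-15],"rot": [0,0,0],"claw": 0},{"travel": [0,2,-15],"rot": [0,0,0],"claw": 0},{"travel": [0,0,-10],"rot": [0,0,0],"claw": 0},{"travel": [0,0,0],"rot": [0,0,0],"claw": 0}])

```text
time_s: 19.4
tool_pos: [0.5419, 0.2597, 0.2095]
ee_rot: [[0.448, 0.894, -0.001], [0.894, -0.448, 0.004], [0.003, -0.003, -1.0]]
ft_force: [0.9, -0.5, -2.0]
opening: 0.0338
```

```bash
python3 - <<'E'
from h import *
o=ctrl.get_obs(); print(o['q'].round(1),o['tool_pos'],np.degrees(np.arctan2(o['ee_rot'][1,0],o['ee_rot'][0,0])),o['ft_force'])
c=cam('wrist'); cv2.imwrite('pics/w6.png',c['frame']); P,m=cloud(c)
for n in['wrist','scene','top']:
    c=cam(n); P,m=cloud(c); 
    if n=='scene': cv2.imwrite('pics/s6.png',cv2.resize(c['frame'][130:240,320:460],None,fx=5,fy=5,interpolation=cv2.INTER_CUBIC))
    for r in ctrl.cut_out(n,'ringed_roller')[:2]:
        q=P[r['region']&m]; R=cv2.minAreaRect((q[:,:2]*1000).astype(np.float32)); print(n,r['confidence'],R,np.percentile(q[:,2],[5,50,98]).round(3))
E
```

```text
[-59.7  24.7  40.9 101.6 -18.6  60.5 -38.7] [0.54185849 0.25966951 0.20951035] 63.395452472720685 [ 0.87676142 -0.54597734 -1.98126355]
wrist 0.76 ((512.9017333984375, 198.00755310058594), (275.5494384765625, 81.42665100097656), 67.78082275390625) [0.234 0.243 0.249]
scene 0.78 ((403.8887939453125, 334.8138122558594), (135.23428344726562, 368.4624328613281), 60.779701232910156) [0.22  0.242 0.252]
scene 0.66 ((240.31153869628906, -240.61293029785156), (60.035213470458984, 150.005859375), 33.10680389404297) [0.007 0.028 0.038]
top 0.79 ((247.69998168945312, -241.9840545654297), (35.679805755615234, 133.72274780273438), 34.05269241333008) [0.005 0.029 0.042]
top 0.69 ((529.399169921875, 224.6737060546875), (151.66073608398438, 43.8116455078125), 31.535585403442383) [0.03  0.244 0.279]
```

View pics/w6.png

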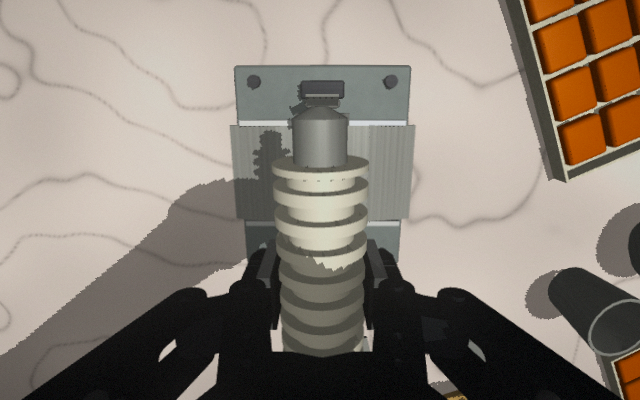

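View pics/s6.png

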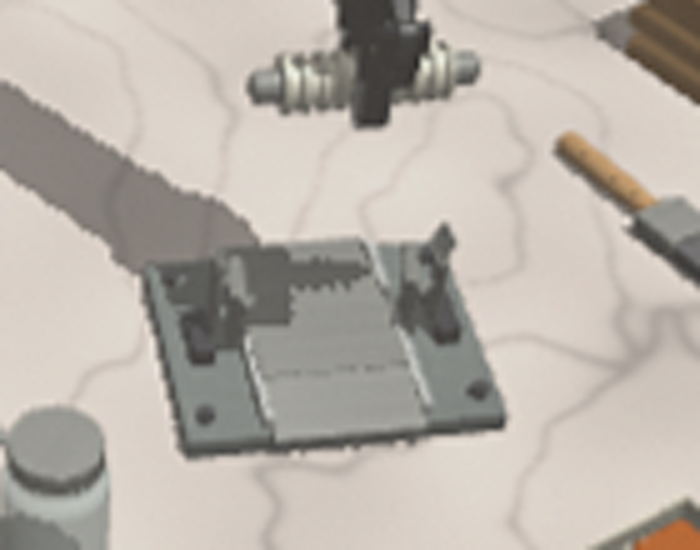

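```bash
python3 - <<'E'
from h import *
o=ctrl.get_obs(); R=o['ee_rot'];t=o['tool_pos']
c=cam('wrist'); P,m=cloud(c); Q=(P-t)@R
g=m&(abs(Q[...,1])<.012)&(Q[...,2]>-.05)&(Q[...,2]<.0)&(Q[...,0]>.03)&(Q[...,0]<.12)
q=Q[g]; print(len(q),np.percentile(q[:,0],[95,99,99.8,100]))
# journal/ring lateral center and top
for a,b in((.05,.064),(.035,.049)):
    g=m&(abs(Q[...,1])<.03)&(Q[...,2]>-.05)&(Q[...,2]<.0)&(Q[...,0]>a)&(Q[...,0]<b); s=Q[g]; print(a,np.percentile(s[:,1],[1,50,99]),np.percentile(s[:,2],[0.5,5]))
# gap ring edge -> first ring end at 50mm
h,e=np.histogram(q[:,0],40,(.03,.08)); 
for i in range(40):
    s=q[(q[:,0]>=e[i])&(q[:,0]<e[i+1])]
    if len(s): print((e[i]*1e3).round(1),np.percentile(s[:,2],2).round(4),end=' | ')
E
```

```text
7375 [0.06633968 0.06870423 0.06952484 0.06964049]
0.05 [-0.00935933  0.00011686  0.00968002] [-0.03189536 -0.03118275]
0.035 [-0.01655986  0.00044935  0.01723717] [-0.03958173 -0.03876038]
30.0 -0.0391 | 31.2 -0.0353 | 32.5 -0.0343 | 33.8 -0.0342 | 35.0 -0.0348 | 36.2 -0.0389 | 37.5 -0.0394 | 38.8 -0.0393 | 40.0 -0.0395 | 41.2 -0.039 | 42.5 -0.0344 | 43.8 -0.0344 | 45.0 -0.0347 | 46.2 -0.0392 | 47.5 -0.0394 | 48.8 -0.039 | 50.0 -0.0316 | 51.3 -0.0315 | 52.5 -0.0316 | 53.8 -0.0313 | 55.0 -0.0314 | 56.2 -0.0315 | 57.5 -0.0314 | 58.8 -0.0314 | 60.0 -0.0316 | 61.2 -0.0317 | 62.5 -0.0319 | 63.8 -0.0315 | 65.0 -0.0312 | 66.2 -0.0296 | 67.5 -0.0275 | 68.8 -0.0256 |
```

apply_moves(commands=[{"travel": [0,-2,-5],"rot": [0,0,0],"claw": 0},{"travel": [0,-1,-15],"rot": [0,0,0],"claw": 0},{"travel": [0,-1,-18],"rot": [0,0,0],"claw": 0},{"travel": [0,0,-18],"rot": [0,0,0],"claw": 0},{"travel": [0,0,-18],"rot": [0,0,0],"claw": 0},{"travel": [0,0,-10],"rot": [0,0,0],"claw": 0},{"travel": [0,0,-5],"rot": [0,0,0],"claw": 0},{"travel": [0,0,0],"rot": [0,0,0],"claw": 0}])

```text
time_s: 20.47
tool_pos: [0.5458, 0.2538, 0.1239]
ee_rot: [[0.45, 0.893, 0.011], [0.893, -0.451, 0.014], [0.017, 0.004, -1.0]]
ft_force: [-0.7, -0.7, -1.6]
opening: 0.0337
```

apply_moves(commands=[{"travel": [-2,1,0],"rot": [-0.006,0.005,0],"claw": 0},{"travel": [-2,1,0],"rot": [-0.005,0.004,0],"claw": 0},{"travel": [-1,0,-5],"rot": [-0.003,0.002,0],"claw": 0},{"travel": [0,0,-8],"rot": [0,0,0],"claw": 0},{"travel": [0,0,-8],"rot": [0,0,0],"claw": 0},{"travel": [0,0,-5],"rot": [0,0,0],"claw": 0},{"travel": [0,0,0],"rot": [0,0,0],"claw": 0},{"travel": [0,0,0],"rot": [0,0,0],"claw": 0}])

```text
time_s: 21.13
tool_pos: [0.5424, 0.2574, 0.0985]
ee_rot: [[0.45, 0.893, 0.004], [0.893, -0.45, 0.001], [0.003, 0.003, -1.0]]
ft_force: [0.5, -0.7, -1.3]
opening: 0.0338
```

```bash
python3 - <<'E'
from h import *
o=ctrl.get_obs(); print(o['tool_pos'],o['ee_rot'].round(4).tolist(),np.degrees(np.arctan2(o['ee_rot'][1,0],o['ee_rot'][0,0])),o['ft_force'])
R=o['ee_rot'];t=o['tool_pos']
c=cam('wrist'); cv2.imwrite('pics/w7.png',c['frame']); P,m=cloud(c)
# marker frame
a=np.radians(63.6); M=np.array([.541,.2557]); ey=np.array([np.cos(a),np.sin(a)]); ex=np.array([ey[1],-ey[0]])
d=P[...,:2]-M; X=d@ex; Y=d@ey
# front clip top points, plate outline
g=m&(P[...,2]>.085)&(P[...,2]<.106)&(Y>.072)&(Y<.1)&(abs(X)<.03); print('clip X',np.percentile(X[g],[1,50,99]),'Y',np.percentile(Y[g],[1,50,99]),g.sum(),np.percentile(P[...,2][g],99))
g=m&(abs(P[...,2]-.018)<.004)&(Y>.085)&(Y<.12)&(abs(X)<.1); print('plate X',X[g].min(),X[g].max(),'Ymax',Y[g].max(),g.sum())
c=cam('scene'); cv2.imwrite('pics/s7.png',cv2.resize(c['frame'][130:240,320:460],None,fx=5,fy=5,interpolation=cv2.INTER_CUBIC))
E
```

```text
[0.54235258 0.25738859 0.09848412] [[0.4496, 0.8932, 0.0044], [0.8932, -0.4496, 0.0014], [0.0033, 0.0033, -1.0]] 63.28093598131748 [ 0.5122994  -0.66963301 -1.28482599]
clip X [-1.19588620e-02 -2.59956974e-05  1.20416573e-02] Y [0.07202905 0.07535154 0.07816369] 946 0.10284684533399832
plate X -0.08460807547386633 0.08473672233008779 Ymax 0.1055953752178763 7446
```

View pics/w7.png

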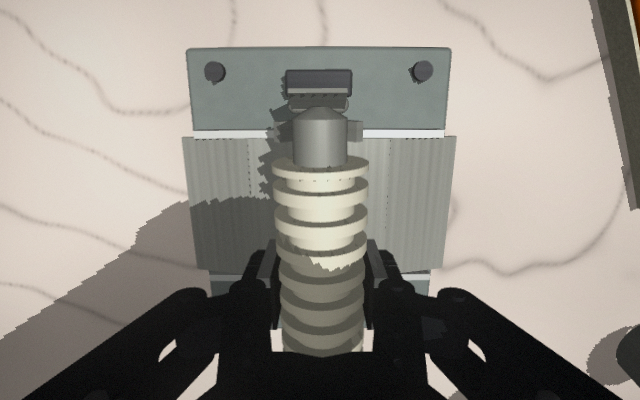

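View pics/s7.png

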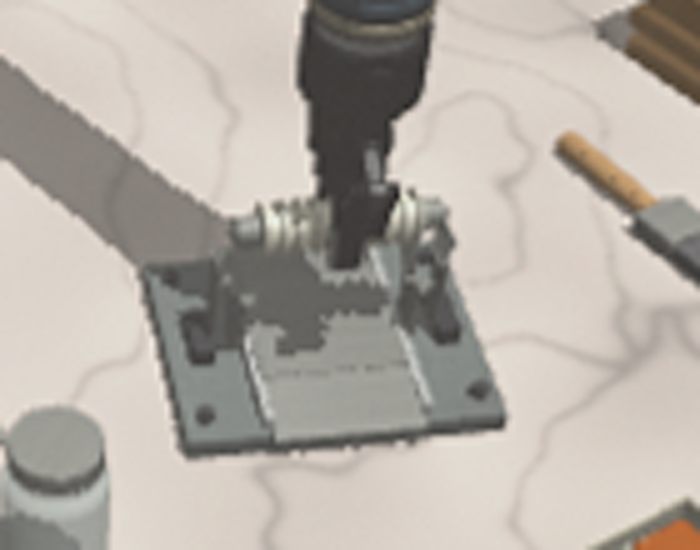

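apply_moves(commands=[{"travel": [-1,-1,-2],"rot": [0,0.003,0.003],"claw": 0},{"travel": [0,0,-4],"rot": [0,0,0.002],"claw": 0},{"travel": [0,0,-5],"rot": [0,0,0],"claw": 0},{"travel": [0,0,-5],"rot": [0,0,0],"claw": 0},{"travel": [0,0,-3],"rot": [0,0,0],"claw": 0},{"travel": [0,0,0],"rot": [0,0,0],"claw": 0},{"travel": [0,0,0],"rot": [0,0,0],"claw": 0},{"travel": [0,0,0],"rot": [0,0,0],"claw": 0}], grip_force=110)

```text
time_s: 21.9
tool_pos: [0.5418, 0.2561, 0.0781]
ee_rot: [[0.445, 0.895, 0.002], [0.895, -0.445, 0.002], [0.003, 0.001, -1.0]]
ft_force: [0.2, -0.7, -1.9]
opening: 0.0335
```

apply_moves(commands=[{"travel": [0,0,-3],"rot": [0,0,0],"claw": 0},{"travel": [0,0,-4],"rot": [0,0,0],"claw": 0},{"travel": [0,0,-4],"rot": [0,0,0],"claw": 0},{"travel": [0,0,-4],"rot": [0,0,0],"claw": 0},{"travel": [0,0,-4],"rot": [0,0,0],"claw": 0},{"travel": [0,0,-4],"rot": [0,0,0],"claw": 0},{"travel": [0,0,0],"rot": [0,0,0],"claw": 0},{"travel": [0,0,0],"rot": [0,0,0],"claw": 0}])

```text
time_s: 22.57
tool_pos: [0.5432, 0.2563, 0.0569]
ee_rot: [[0.446, 0.895, 0.004], [0.895, -0.446, 0.005], [0.006, 0.001, -1.0]]
ft_force: [-0.9, -0.7, 1.9]
opening: 0.0334
```

apply_moves(commands=[{"travel": [-1,0,-2],"rot": [-0.003,0.003,0],"claw": 0},{"travel": [-1,0,-2],"rot": [0,0,0],"claw": 0},{"travel": [0,0,-3],"rot": [0,0,0],"claw": 0},{"travel": [0,0,-3],"rot": [0,0,0],"claw": 0},{"travel": [0,0,-3],"rot": [0,0,0],"claw": 0},{"travel": [0,0,-2],"rot": [0,0,0],"claw": 0},{"travel": [0,0,0],"rot": [0,0,0],"claw": 0},{"travel": [0,0,0],"rot": [0,0,0],"claw": 0}])

```text
time_s: 23.23
tool_pos: [0.5425, 0.2567, 0.0565]
ee_rot: [[0.446, 0.895, -0.004], [0.895, -0.446, 0.013], [0.01, -0.009, -1.0]]
ft_force: [-1.5, -0.5, 0.1]
opening: 0.0333
```

```bash
cat > chk.py <<'E'
from h import *
def chk(tag):
    o=ctrl.get_obs(); print(o['time_s'],o['tool_pos'],o['ft_force'],o['opening'])
    a=np.radians(63.6); M=np.array([.541,.2557]); ey=np.array([np.cos(a),np.sin(a)]); ex=np.array([ey[1],-ey[0]])
    for n in['wrist','scene']:
        c=cam(n); P,m=cloud(c); d=P[...,:2]-M; X=d@ex; Y=d@ey
        f=c['frame']; cv2.imwrite(f'pics/{tag}{n}.png',f if n=='wrist' else cv2.resize(f[150:230,335:435],None,fx=7,fy=7,interpolation=cv2.INTER_CUBIC))
        for s in(1,-1):
            g=m&(P[...,2]>.07)&(P[...,2]<.1)&(abs(X)<.006)&(Y*s>.051)&(Y*s<.065)
            if g.sum()>3: print(n,s,'journal top z (85 when home)',np.percentile(P[...,2][g],[50,95]).round(4),g.sum())
            g=m&(P[...,2]>.094)&(P[...,2]<.106)&(abs(X)<.014)&(Y*s>.066)&(Y*s<.1)
            if g.sum()>3: print(n,s,'clip Y',np.percentile(Y[g]*s,[2,50,98]).round(4),g.sum())
        for s in(1,-1):
            g=m&(P[...,2]>.085)&(P[...,2]<.11)&(abs(X)<.025)&(Y*s>.03)&(Y*s<.05)
            if g.sum()>3: print(n,s,'ring top (93)',np.percentile(P[...,2][g],[95]).round(4),'X',np.percentile(X[g],[1,99]).round(4))
        if n=='wrist':
            g=m&(P[...,2]>.07)&(P[...,2]<.08)&(abs(X)<.012)&(Y>.06)&(Y<.072); 
E
python3 -c "
from chk import *
chk('a')"
```

```text
23.2333 [0.54251912 0.25670944 0.0565245 ] [-1.47341068 -0.53895195  0.12668698] 0.033265938763237496
wrist 1 journal top z (85 when home) [0.086  0.0882] 1475
wrist 1 clip Y [0.0726 0.0757 0.0782] 1687
wrist 1 ring top (93) [0.0948] X [-0.0136  0.0165]
scene 1 journal top z (85 when home) [0.0868 0.0921] 8
scene 1 clip Y [0.0729 0.0749 0.0794] 15
scene -1 journal top z (85 when home) [0.0869 0.0902] 11
scene -1 clip Y [0.0717 0.0752 0.077 ] 6
scene 1 ring top (93) [0.0964] X [-0.0065  0.0147]
scene -1 ring top (93) [0.0977] X [-0.0104  0.0195]
```

View pics/awrist.png

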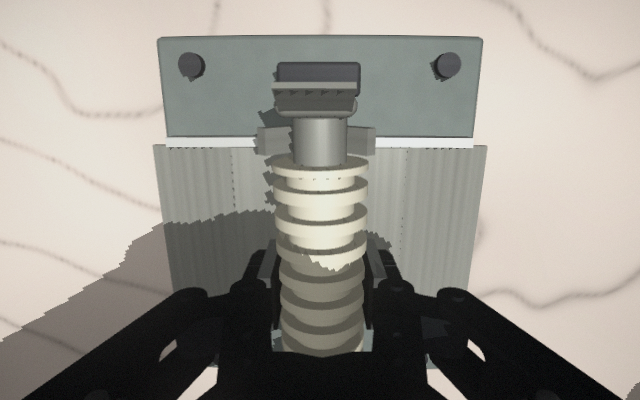

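View pics/ascene.png

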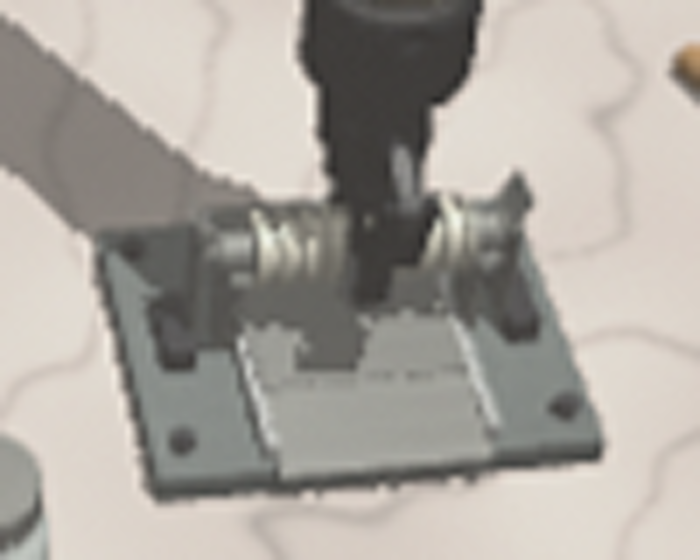

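The roller is past the clip's hard zone but still about 2 mm high and about 1.5 mm off centre in the V. I recentre it and press harder.

apply_moves(commands=[{"travel": [-2,0,0],"rot": [-0.006,-0.002,0],"claw": 0},{"travel": [-1.5,0,-3],"rot": [-0.006,-0.002,0],"claw": 0},{"travel": [-1,0,-6],"rot": [0,0,0],"claw": 0},{"travel": [-1,0,-8],"rot": [0,0,0],"claw": 0},{"travel": [-1,0,-8],"rot": [0,0,0],"claw": 0},{"travel": [0,0,-8],"rot": [0,0,0],"claw": 0},{"travel": [0,0,-8],"rot": [0,0,0],"claw": 0},{"travel": [0,0,-8],"rot": [0,0,0],"claw": 0}])

```text
time_s: 24.0
tool_pos: [0.5409, 0.2574, 0.054]
ee_rot: [[0.452, 0.892, -0.012], [0.892, -0.451, 0.033], [0.024, -0.026, -0.999]]
ft_force: [-20.9, -6.4, 62.5]
opening: 0.034
```

```bash
python3 -c "
from chk import *
chk('b')"
```

```text
24.0 [0.54090391 0.25737745 0.05400589] [-20.85746028  -6.42570792  62.50305705] 0.0340322749546274
wrist 1 journal top z (85 when home) [0.0839 0.0851] 1418
wrist 1 clip Y [0.0726 0.0755 0.0782] 1816
wrist 1 ring top (93) [0.0928] X [-0.0137  0.0143]
scene 1 journal top z (85 when home) [0.0844 0.0869] 9
scene 1 clip Y [0.0703 0.0749 0.0782] 19
scene -1 journal top z (85 when home) [0.0852 0.0888] 13
scene -1 clip Y [0.0721 0.0751 0.0767] 7
scene 1 ring top (93) [0.0948] X [-0.0059  0.0181]
scene -1 ring top (93) [0.0951] X [-0.0084  0.0136]
```

apply_moves(commands=[{"travel": [0,0,-2],"rot": [-0.01,-0.004,0],"claw": 0},{"travel": [0,0,-2],"rot": [-0.01,-0.004,0],"claw": 0},{"travel": [0,0,-2],"rot": [-0.008,-0.003,0],"claw": 0},{"travel": [0,0,-2],"rot": [-0.005,0,0],"claw": 0},{"travel": [0,0,0],"rot": [0,0,0],"claw": 0},{"travel": [0,0,0],"rot": [0,0,0],"claw": 0},{"travel": [0,0,0],"rot": [0,0,0],"claw": 0},{"travel": [0,0,0],"rot": [0,0,0],"claw": 0}])

```text
time_s: 24.77
tool_pos: [0.5407, 0.2572, 0.0542]
ee_rot: [[0.455, 0.89, -0.002], [0.89, -0.455, 0.002], [0.002, -0.002, -1.0]]
ft_force: [-3.0, -1.7, 10.7]
opening: 0.0334
```

```bash
python3 -c "
from chk import *
chk('c')"
```

```text
24.7667 [0.54065461 0.25718937 0.0542336 ] [-2.9726571  -1.69498312 10.74377259] 0.03344777279725257
wrist 1 journal top z (85 when home) [0.0842 0.0854] 1442
wrist 1 clip Y [0.0726 0.0756 0.0782] 1822
wrist 1 ring top (93) [0.093] X [-0.0141  0.0142]
scene 1 journal top z (85 when home) [0.0848 0.0883] 8
scene 1 clip Y [0.071  0.0746 0.078 ] 17
scene -1 journal top z (85 when home) [0.0855 0.0878] 12
scene -1 clip Y [0.0722 0.0753 0.0771] 6
scene 1 ring top (93) [0.0948] X [-0.0088  0.0148]
scene -1 ring top (93) [0.0947] X [-0.0084  0.0145]
```

View pics/cwrist.png

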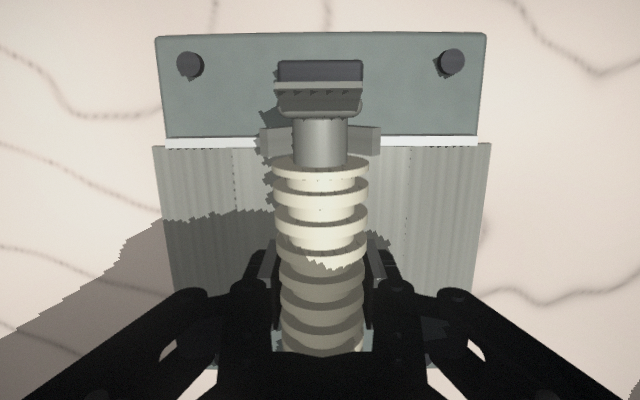

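Home and level: journal tops are near 85 mm and the TCP is at the predicted 0.054. I release and withdraw straight up.

apply_moves(commands=[{"travel": [0,0,0],"rot": [0,0,0],"claw": 1},{"travel": [0,0,0],"rot": [0,0,0],"claw": 1},{"travel": [0,0,0],"rot": [0,0,0],"claw": 1},{"travel": [0,0,0],"rot": [0,0,0],"claw": 1},{"travel": [0,0,0],"rot": [0,0,0],"claw": 1},{"travel": [0,0,4],"rot": [0,0,0],"claw": 1},{"travel": [0,0,8],"rot": [0,0,0],"claw": 1},{"travel": [0,0,10],"rot": [0,0,0],"claw": 1}])

```text
time_s: 25.53
tool_pos: [0.5381, 0.2577, 0.0708]
ee_rot: [[0.453, 0.892, -0.007], [0.892, -0.453, -0.004], [-0.007, -0.004, -1.0]]
ft_force: [0.3, -0.1, -0.5]
opening: 0.0854
```

apply_moves(commands=[{"travel": [0,0,12],"rot": [0,0,0],"claw": 1},{"travel": [0,0,15],"rot": [0,0,0],"claw": 1},{"travel": [0,0,20],"rot": [0,0,0],"claw": 1},{"travel": [0,0,25],"rot": [0,0,0],"claw": 1},{"travel": [0,0,25],"rot": [0,0,0],"claw": 1},{"travel": [0,0,20],"rot": [0,0,0],"claw": 1},{"travel": [0,0,10],"rot": [0,0,0],"claw": 1},{"travel": [0,0,0],"rot": [0,0,0],"claw": 1}])

```text
time_s: 26.2
tool_pos: [0.5402, 0.2566, 0.215]
ee_rot: [[0.455, 0.89, 0.002], [0.89, -0.455, 0.002], [0.003, 0.001, -1.0]]
ft_force: [0.3, 1.0, -0.0]
opening: 0.0854
```

apply_moves(commands=[{"travel": [-15,-5,15],"rot": [0,0,0],"claw": 1},{"travel": [-25,-5,20],"rot": [0,0,0],"claw": 1},{"travel": [-25,-5,20],"rot": [0,0,0],"claw": 1},{"travel": [-20,0,15],"rot": [0,0,0],"claw": 1},{"travel": [0,0,5],"rot": [0,0,0],"claw": 1},{"travel": [0,0,0],"rot": [0,0,0],"claw": 1},{"travel": [0,0,0],"rot": [0,0,0],"claw": 1},{"travel": [0,0,0],"rot": [0,0,0],"claw": 1}])

```text
time_s: 26.87
tool_pos: [0.4504, 0.2392, 0.2886]
ee_rot: [[0.456, 0.89, -0.002], [0.89, -0.456, -0.002], [-0.003, -0.001, -1.0]]
ft_force: [1.3, 0.5, -0.3]
opening: 0.0856
```

```bash
python3 - <<'E'
from chk import *
chk('d')
a=np.radians(63.6); M=np.array([.541,.2557]); ey=np.array([np.cos(a),np.sin(a)]); ex=np.array([ey[1],-ey[0]])
for n in['wrist','scene']:
    c=cam(n);P,m=cloud(c)
    for r in ctrl.cut_out(n,'ringed_roller')[:2]:
        q=P[r['region']&m]; q=q[(q[:,2]>.07)&(np.hypot(*(q[:,:2]-M).T)<.12)]
        if len(q)<30: continue
        R=cv2.minAreaRect((q[:,:2]*1000).astype(np.float32)); d=np.array(R[0])/1e3-M; print(n,r['confidence'],R,'XY',d@ex,d@ey)
    for t in['sugar_jar','cup','scraper','brush','spatula','plain_roller','fluted_roller','banded_roller']:
        for r in ctrl.cut_out(n,t)[:1]: 
            if n=='scene': print(t,np.median(P[r['region']&m],0).round(3))
E
```

```text
26.8667 [0.45042776 0.23915885 0.28864471] [ 1.30611997  0.51155831 -0.32718838] 0.08557847391446274
wrist 1 journal top z (85 when home) [0.0841 0.0854] 179
wrist 1 clip Y [0.0721 0.075  0.0779] 202
wrist -1 journal top z (85 when home) [0.0845 0.0857] 134
wrist -1 clip Y [0.0723 0.0748 0.0781] 173
wrist 1 ring top (93) [0.093] X [-0.0147  0.0136]
wrist -1 ring top (93) [0.0931] X [-0.0151  0.014 ]
scene 1 journal top z (85 when home) [0.0854 0.0883] 12
scene 1 clip Y [0.0705 0.0755 0.0775] 15
scene -1 journal top z (85 when home) [0.0852 0.0869] 12
scene -1 clip Y [0.0719 0.0754 0.0764] 8
scene 1 ring top (93) [0.0949] X [-0.0124  0.0156]
scene -1 ring top (93) [0.0961] X [-0.0097  0.0144]
wrist 0.58 ((540.3388061523438, 255.31927490234375), (135.57652282714844, 35.876182556152344), 63.521934509277344) XY -0.00042295533312709685 -0.0006350099923176184
scene 0.7 ((541.706787109375, 257.6505126953125), (132.7156524658203, 41.37676239013672), 64.11795043945312) XY -0.00023418903592994103 0.00206135957271022
sugar_jar [ 0.624 -0.014  0.094]
cup [ 0.746 -0.011  0.05 ]
scraper [0.424 0.014 0.007]
brush [0.605 0.534 0.018]
spatula [ 0.579 -0.549  0.003]
plain_roller [ 0.66  -0.195  0.093]
fluted_roller [ 0.585 -0.319  0.093]
banded_roller [ 0.532 -0.129  0.092]
```

View pics/dwrist.png

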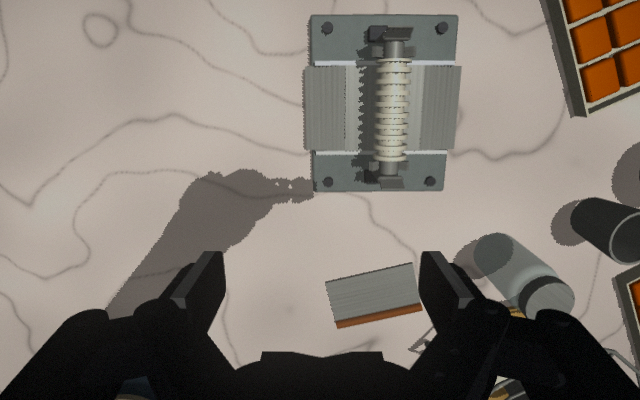

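View pics/dscene.png

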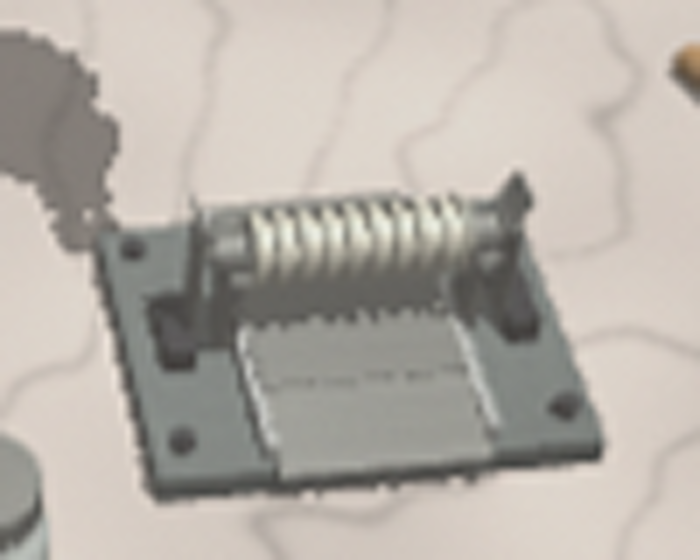

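The ringed roller at wrist pixel (393,108) is level in the saddles, with a clip over each end, and the bystanders have not moved. Handing in.

```bash
python3 -c "
from workcell import ctrl
print(ctrl.sign_off())"
```

```text
the job is handed in; nothing more can be done
None
```

I gripped the knob and turned the rack about 128° until the ringed roller faced the middle of the guard's opening. I then lifted it out, pressed it into the marker, let go and handed the job in at about 27 s.

**Rack:** the roller stood at azimuth about 193° in the rack, and the middle of the opening measured 193.2°.

**Last checks from the wrist camera:**

| Check | Measured | Wanted |
|---|---|---|
| Journal tops, both ends | about 85.5 mm | 85 mm |
| Ring tops, both ends | 93 mm | 93 mm |
| Offset from the seat | under 1 mm across and along | 3 mm across, 4 mm along |
| Axis direction | 63.5° | 63.6° (marker) |
| Clip positions | same as the closed left clip, measured before the press | closed |

The three other rollers were still in the rack, and the bystanders moved no more than about 6 mm, within the measurement noise.

**What went less cleanly:**
- **First press:** it stopped about 2 to 3 mm high because the roller sat about 1.5 mm off centre in the V. I recentred it and pressed again, and the wrist force reached about 66 N (limit 120 N).
- **Scene camera:** this coarser view read the ring tops 2 to 3 mm high and the along-axis offset as about 2 mm. I took that as noise.

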